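# Put the cat under the flip loupe

### The job

Stand the cat figurine (pointed ears) upright in the round seat of the loupe stand, fully home, with its face to the stand's front, and let go of it. Then tip the parked loupe over by its thumb tab, touching neither glass nor ring nor arm, until its spring throws it onto the front stop above the cat. Go gently, as the biscuit ware chips and the loupe's hinge is light, and leave the other things as they stand.

Things in the scene. Friction and masses are not known exactly. Their poses are not given: they have to be found in the camera images.
- cat_mid (a point): Centre of the cat figurine (loose, pale biscuit-fired clay, about 55 g), the one with pointed ears: on its upright axis, 33 mm above its underside. 32 mm across at its plain round foot and at its head, 22 mm at the neck, 68 mm tall over the ears. Its z axis points up; its face looks along its -x axis. Pressing it onto the stand with over 25 N chips it.
- cat_nose (a point): The cat's nose, 16 mm in front of its axis (towards its -x), 42 mm above its underside.
- seat (a point): Centre of the floor of the round seat on the loupe stand (fixed): a recess 36 mm across, 6 mm deep, in a pale wooden disc 68 mm across; floor 20 mm, rim 26 mm above the table. Axes are the stand's: -x its front, +y its left, z up. The grey base reaches 58 mm in front, 118 mm behind, 65 mm right and 105 mm left of this point.
- post_top (a point): Top of the stand's upright steel post, 14 mm across, 240 mm above the table, at the back left of the seat. A clamp head on the post carries an arm to the loupe's hinge. The head is clamped at whatever height its last user left it, and that is NOT reported: the hinge lies anywhere from 140 to 200 mm above the table. See it or feel for it.
- below_hinge (a point): Table point straight below the middle of the loupe's hinge, 80 mm behind the seat (stand's axes). The hinge pin is level, along y. Outward from the hinge on the loupe: an 11 mm arm; a dark steel ring 64 mm across, 10 mm thick, centred at 95 mm, round a 56 mm glass; a flat black thumb tab 20 mm wide (along y), 5 mm thick, from 125 to 147 mm.
- loupe (a joint): Angle of the flip loupe: 0 parked, leaning back 25 degrees past upright (tab's end 62 mm behind, 133 mm above the hinge); grows as it tips to the front; 2.36 at the front stop, 20 degrees below level over the seat. A spring resists with about 4 N at the tab, less and less up to 1.1 rad, then throws it on. Over 25 N, or touching any part of the loupe but its tab, is damage.
- rabbit: Bystander: rabbit figurine (loose), same body as the cat but two long ears, 91 mm tall. Origin under its foot.
- hen: Bystander: hen figurine (loose), low and long, 63 mm from beak to tail, 35 mm wide, 52 mm tall. Origin under its foot.
- mortar: Bystander: white mortar 112 mm across, 58 mm tall, with its pestle leaning out to 100 mm height, on the plywood board at the left. Origin under it.
- bowl_dark: Bystander: white bowl 84 mm across, 36 mm tall, dark pigment, on the plywood board. Origin under it.
- bowl_blue: Bystander: white bowl 84 mm across, 36 mm tall, grey-blue pigment, on the plywood board. Origin under it.
- ink_bottle: Bystander: dark jar with a white cap, 48 mm across, 75 mm tall, at the right. Origin under it.
Mind the look-alikes: they are no part of the job. Of the things that look like the part that bears seat, the middle-sized one is meant.

How it is judged:
By the outcome, as a careful person would: the job done as asked, in the order asked, and still so for the second after the job is handed in, with the robot touching nothing.
It also fails if it takes over 72 s, if anything falls off the work surface, if the arm or the gripper's body presses on something with over 40 N, if the wrist force passes 120 N, or if a joint passes its speed limit or range.

### The arm

A 6-joint arm with a two-finger parallel gripper is mounted at the origin on the work surface. World frame = base frame: x ahead of the robot, y to its left, z up, the work surface at z = 0. Lengths are in mm, angles in degrees, forces in N, time in s.
With the tool pointing down it reaches from about 275 to 750 mm from the base axis. Payload 10.2 kg.
Tool frame: the origin (TCP) lies on the centre line of the jaws, within the pads' length; the fingertips stand 11 mm ahead of it and the grasp point (between the pads) lies 8 mm behind it; z points along the fingers, y is the line along which they close (so a half turn about z gives the same grasp; the last joint's range is limited). The gripper opens to 88 mm and grips with 3 to 60 N. Pads are 18 mm wide; open, the fingers measure 123 mm over their backs; the gripper's body (75 mm by 187 mm) begins 45 mm behind the grasp point.
Start: joints at [-89.634, 17.928, 85.812, -0, 76.261, -12.8], TCP at [119.572, -511.208, 221.02] pointing down, gripper open.
Joint ranges: [-168.41, 168.41], [-55.51, 124.54], [10.69, 146.95], [-70.63, 250.63], [1, 178], [-165.06, 165.06]. Speed limits (degrees/s): [136.94, 136.94, 172.46, 180, 180, 180].

### API

Orientations are given as a 3x3 rotation matrix whose columns are the frame's x, y, z axes.
In Python, from bench import bot gives the robot as it stands.
- The arm moves only by the shell command python3 -m crank 'ROWS' [FORCE]. ROWS is JSON, a list of rows, each an object with "twist": the turn, a rotation vector about the tool's x, y, z scaled (see below), a list of three; "linear": the shift along the tool's x, y, z scaled (see below), a list of three; "gripper": the gripper's target within -1 to 1 (fully open at 1, half-way at 0, shut at -1). A call has 1 to 10 rows; each row is the pose to reach, as a shift and turn from the pose commanded when the call began, along the tool's axes at that moment; what a row does not reach only later rows make up. The controller multiplies each number of a shift by 200 mm and each number of a turn by 30 degrees. A row lasts 1/12 s, in which the tool goes at most 41.7 mm and 7.16 degrees, less where a joint would pass 70% of its speed; a pose out of reach is approached as far as the arm can. A call with a number of a shift or a turn outside -1 to 1 is refused whole. A call with a gripper value outside its range is refused whole. The fingers move at their own pace and stop on an object; FORCE is the grip in N (left out, the last holds). Time passes only in rows, so rows that repeat a pose let the fingers close. It gives the time, the measured TCP pose, the force, the opening and the grip force at its end, in the units of the state.
- bot.read_state(): the state, without advancing time (a new reading comes with each control period).
- bot.get_image(name): name is "scene" or "side" or "wrist"; returns the picture (400x640x3 uint8, red, green, blue); there is no depth.
- bot.get_calibration(name): a dict with "fx", "fy", "cx", "cy" (pixels), "extrinsics" (4x4, takes a point from camera to world coordinates); the wrist camera has in their place "tool_from_camera" (4x4, takes a point from camera to tool coordinates, whose origin is the TCP and whose axes are the flange's). Camera axes: x right, y down, z forward; pixel columns grow to the right and rows downward; lengths in mm; the calibration is good to about 2 mm. A picture is of the moment at which its call begins: read the wrist's pose just before it. get_calibration takes no time and is no camera call.
- bot.finish_job(): hands the job in; it is judged then, once.
The state is a dict: "time_s": time; "joints": joint angles; "joint_vel": joint speeds; "joint_torque": joint torques, N m; "tool_pos": TCP position; "tool_rot": TCP orientation; "force": force on the tool from outside, world axes, zero at the start; "wrist_torque": the same for the moment, N m; "gripper_width": opening from 0.0 (shut) to 1.0 (fully open); "grip_force": force on a finger pad.
Only numpy, scipy, OpenCV 4.12 (cv2) and the standard library are available. Lean on these libraries where they do the work, as an engineer would, in place of code of your own. Each camera call takes 0.05 s, during which the arm holds its last target. There are 200 camera calls.

## Working session

There is one attempt and no reset: what is moved stays moved. The work goes in short steps, Python scripts to look and compute and a shell command to move; the robot and the scene stay as the last step left them, time stands still between calls to the robot, and variables do not carry over. Pictures are saved under pics/ and viewed, at most 10 in all, crops included, and the job is handed in when it is done.

```bash
mkdir -p pics; ls; cat > h.py <<'E'
import numpy as np,cv2
from bench import bot
def snap(n,f):
    im=bot.get_image(n); cv2.imwrite('pics/'+f,im[:,:,::-1]); return im
def cam(n):
    c=bot.get_calibration(n)
    if n=='wrist':
        s=bot.read_state();T=np.eye(4);T[:3,:3]=s['tool_rot'];T[:3,3]=s['tool_pos'];E=T@np.array(c['tool_from_camera'])
    else: E=np.array(c['extrinsics'])
    return c,E
def ray(ce,u,v):
    c,E=ce; d=E[:3,:3]@np.array([(u-c['cx'])/c['fx'],(v-c['cy'])/c['fy'],1]); return E[:3,3],d/np.linalg.norm(d)
def plane(ce,u,v,z):
    o,d=ray(ce,u,v); return o+d*(z-o[2])/d[2]
def proj(ce,p):
    c,E=ce;q=np.linalg.inv(E)@np.append(p,1); return np.array([c['fx']*q[0]/q[2]+c['cx'],c['fy']*q[1]/q[2]+c['cy']])
def tri(r1,r2):
    (o1,d1),(o2,d2)=r1,r2
    t=np.linalg.lstsq(np.c_[d1,-d2],o2-o1,rcond=None)[0];a=o1+d1*t[0];b=o2+d2*t[1]
    return (a+b)/2,np.linalg.norm(a-b)
def rows(p,R=None):
    "shift & turn to put TCP at p with rot R, from present measured pose, in row units"
    from scipy.spatial.transform import Rotation as Ro
    s=bot.read_state();M=np.array(s['tool_rot']);l=M.T@(np.array(p)-s['tool_pos'])/200
    t=np.zeros(3) if R is None else Ro.from_matrix(M.T@R).as_rotvec(degrees=True)/30
    print('linear',l.round(4),'twist',t.round(4))
E
python3 - <<'E'
from h import *
for n in('scene','side','wrist'):
    snap(n,n+'0.png');c,E=cam(n);print(n,c['fx'],c['cx'],c['cy'],E.round(2).tolist())
s=bot.read_state();print(s)
print(bot.get_calibration('wrist'))
E
```

```text
pics
scene 363.6182719791159 319.4334247323885 195.22336669417123 [[-0.14, 0.58, -0.81, 1306.19], [0.99, 0.09, -0.11, 116.45], [0.01, -0.81, -0.58, 758.18], [0.0, 0.0, 0.0, 1.0]]
side 495.6331031803113 319.1279648884759 199.78954230657436 [[0.97, -0.13, 0.19, 215.54], [-0.23, -0.47, 0.85, -1157.01], [-0.02, -0.87, -0.49, 828.97], [0.0, 0.0, 0.0, 1.0]]
wrist 281.162874132156 321.7240648960367 200.89696032430726 [[0.23, -0.92, -0.31, 200.6], [-0.97, -0.22, -0.07, -493.12], [0.0, 0.32, -0.95, 384.93], [0.0, 0.0, 0.0, 1.0]]
{'time_s': 0.15, 'joints': array([-8.96339635e+01,  1.79515231e+01,  8.58405665e+01, -1.59414375e-03,
        7.62622133e+01, -1.27991269e+01]), 'joint_vel': array([-0.03026429, -0.03191543,  0.02132879, -0.08938475, -0.14350042,
        0.03051829]), 'joint_torque': array([ 1.98727023e-03, -4.02300739e+01, -2.52317494e+01,  6.94974256e-02,
        3.43435700e-02, -8.13139968e-05]), 'tool_pos': array([ 119.5598532 , -511.01064606,  220.62015299]), 'tool_rot': array([[ 9.73716058e-01,  2.27765311e-01, -3.30813543e-05],
       [ 2.27765239e-01, -9.73715614e-01,  9.47572206e-04],
       [ 1.83612247e-04, -9.30201056e-04, -9.99999551e-01]]), 'force': array([ 0.01500179, -0.46517636, -0.0902907 ]), 'wrist_torque': array([-0.00429896, -0.02659561, -0.03941797]), 'grip_force': 0.0, 'gripper_width': 1.00023744240459}
{'fx': 281.162874132156, 'fy': 281.162874132156, 'cx': 321.7240648960367, 'cy': 200.89696032430726, 'tool_from_camera': array([[ 1.10307264e-04, -9.49004340e-01, -3.15262988e-01,
         8.30112514e+01],
       [ 9.99998570e-01, -4.27418068e-04,  1.63650263e-03,
         8.80929162e-01],
       [-1.68779719e-03, -3.15262717e-01,  9.49002935e-01,
        -1.64299908e+02],
       [ 0.00000000e+00,  0.00000000e+00,  0.00000000e+00,
         1.00000000e+00]])}
```

View pics/scene0.png

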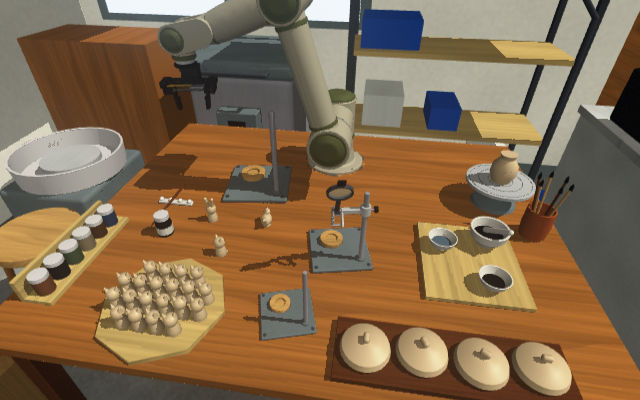

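View pics/side0.png

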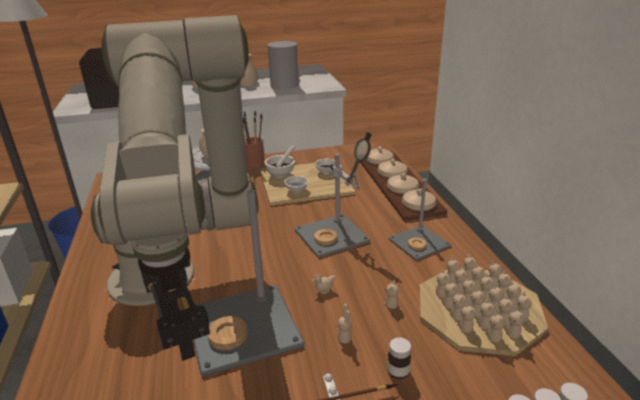

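The scene picture shows loose figurines at scene (211,210) with long ears = rabbit, (266,218) low = hen, and (220,245) with short pointed ears = cat candidate (side view (392,295)). A crowd of figures stands on the tray at (160,300), which is no part of the job. Stands: big (253,173), middle with loupe (331,239), small (280,302). I choose the middle one.

```bash
python3 - <<'E'
from h import *
a=cv2.imread('pics/scene0.png');b=cv2.imread('pics/side0.png')
A=cv2.resize(a[175:280,195:385],None,fx=4.2,fy=4.2,interpolation=cv2.INTER_CUBIC)[:,:798]
cv2.imwrite('pics/cA.png',A)
B=cv2.resize(b[125:320,285:420],None,fx=3,fy=3,interpolation=cv2.INTER_CUBIC);cv2.imwrite('pics/cB.png',B)
E
```

```text
(no output)
```

View pics/cA.png

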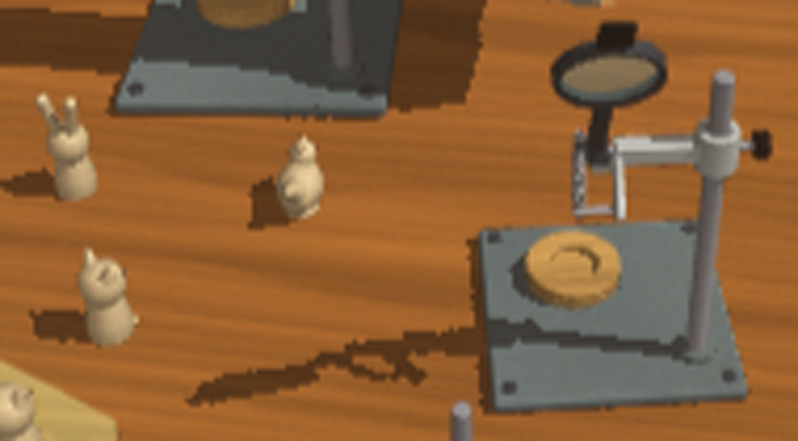

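View pics/cB.png

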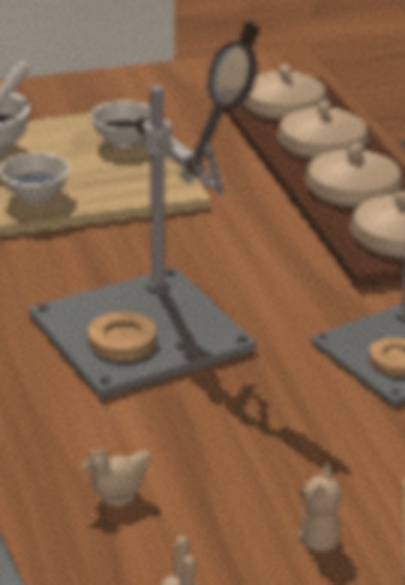

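The crops show one cat candidate with two short pointed ears (crop A (105,295)), its tail to the lower right. The middle stand's seat is at crop A (573,262), post top (722,78), hinge (599,160) and tab (617,35).

```bash
python3 - <<'E'
from h import *
S,D=cam('scene'),cam('side')
a=lambda u,v:ray(S,195+u/4.2,175+v/4.2); b=lambda u,v:ray(D,285+u/3,125+v/3)
for n,p,q in [('post',(722,78),(157,90)),('hinge',(599,158),(195,168)),('tab end',(617,25),(254,25)),('disc',(573,260),(122,327)),('cat mid',(106,305),(322,512)),('ringcen',(609,73),(232,74))]:
    print(n,*tri(a(*p),b(*q)))
for n,x in (('corners',[(482,232),(693,225),(745,393),(495,407)]),):
    P=[plane(S,195+u/4.2,175+v/4.2,12) for u,v in x];print(np.round(P,1),[np.linalg.norm(P[i]-P[i-1]).round() for i in range(4)])
P=[plane(D,285+u/3,125+v/3,12) for u,v in [(108,390),(33,308),(172,271),(253,343)]];print(np.round(P,1),[np.linalg.norm(P[i]-P[i-1]).round() for i in range(4)])
# cat, disc masks
for n,C,box in(('scene',S,(195,175,385,280)),('side',D,(285,125,420,330))):
    im=cv2.imread(f'pics/{n}0.png');x0,y0,x1,y1=box
    h=cv2.cvtColor(im,cv2.COLOR_BGR2HSV)[y0:y1,x0:x1].astype(int)
    m=((h[:,:,0]>8)&(h[:,:,0]<30)&(h[:,:,1]<115)&(h[:,:,2]>110)).astype(np.uint8)
    k,l,st,ce=cv2.connectedComponentsWithStats(m)
    for i in range(1,k):
        if 60<st[i,4]<2500: print(n,st[i]+[x0,y0,0,0,0],ce[i]+[x0,y0])
E
```

```text
post [562.01564565 132.77668895 237.00856032] 2.402572936127466
hinge [580.64528151  63.79043144 182.7700002 ] 2.747601114917869
tab end [639.38593761  73.93116877 318.44805874] 2.734482437316558
disc [501.54519773  43.68241288  26.96539185] 1.5690939712831369
cat mid [ 593.66615635 -266.65402742   24.92742431] 1.3993389635229254
ringcen [618.06562203  69.902623   272.99114728] 1.7451501874849595
[[464.  -27.5  12. ]
 [431.9 126.5  12. ]
 [594.9 169.1  12. ]
 [632.    9.   12. ]] [np.float64(172.0), np.float64(157.0), np.float64(169.0), np.float64(164.0)]
[[468.2 -37.   12. ]
 [427.4 123.6  12. ]
 [585.2 157.2  12. ]
 [624.8   3.1  12. ]] [np.float64(162.0), np.float64(166.0), np.float64(161.0), np.float64(159.0)]
scene [329 189  22   8 127] [339.5511811  192.40944882]
scene [362 194  12  24 100] [367.48 208.98]
scene [204 198  14  24 175] [211.12       211.07428571]
scene [261 208  11  19 128] [266.4375  217.53125]
scene [338 207  23  22 180] [348.33888889 212.75      ]
scene [214 235  14  22 198] [219.72727273 246.1969697 ]
scene [195 266  10  14 113] [198.65486726 273.13274336]
side [357 141  10  15 113] [361.89380531 148.3539823 ]
side [ 368  146   52   64 1453] [396.62629043 176.02752925]
side [334 153  26  43 310] [345.25806452 181.77096774]
side [299 200  40  51 435] [317.77241379 228.45517241]
side [341 214  30  28 118] [356.28813559 230.48305085]
side [312 275  24  18 260] [323.65384615 282.19230769]
side [384 280  15  28 280] [391.78571429 294.71071429]
side [337 304  15  26 232] [344.61637931 319.06896552]
side [285 305  14  25  74] [290.97297297 321.05405405]
```

```bash
for i in 1 2 3; do python3 -m crank '[{"twist":[0,0,0],"linear":[0.43,-0.11,0],"gripper":1},{"twist":[0,0,0],"linear":[0.86,-0.215,0],"gripper":1},{"twist":[0,0,0],"linear":[0.86,-0.215,0],"gripper":1},{"twist":[0,0,0],"linear":[0.86,-0.215,0],"gripper":1},{"twist":[0,0,0],"linear":[0.86,-0.215,0],"gripper":1},{"twist":[0,0,0],"linear":[0.86,-0.215,0],"gripper":1}]' ; done
python3 - <<'E'
from h import *
print(bot.read_state()['joints'].round(1))
C=cam('wrist');im=snap('wrist','w1.png')
np.save('C1.npy',C[1]);print(proj(C,[593.7,-266.7,33]))
E
```

```text
time_s: 0.65
tool_pos: [279.2, -428.8, 220.9]
tool_rot: [[0.973, 0.232, 0.0], [0.232, -0.973, 0.0], [0.0, -0.0, -1.0]]
force: [0.6, -0.3, -0.6]
gripper_width: 0.999
grip_force: 0.0
time_s: 1.15
tool_pos: [435.9, -348.7, 220.5]
tool_rot: [[0.973, 0.23, -0.0], [0.23, -0.973, 0.0], [-0.0, -0.001, -1.0]]
force: [-0.2, -0.4, -0.6]
gripper_width: 1.002
grip_force: 0.0
time_s: 1.65
tool_pos: [593.0, -268.6, 220.0]
tool_rot: [[0.973, 0.229, -0.001], [0.229, -0.973, 0.0], [-0.001, -0.001, -1.0]]
force: [-0.7, -0.7, 0.2]
gripper_width: 0.998
grip_force: 0.0
[-34.6  34.6  61.   -0.   84.5  42.1]
[319.33108161 174.95642399]
```

View pics/w1.png

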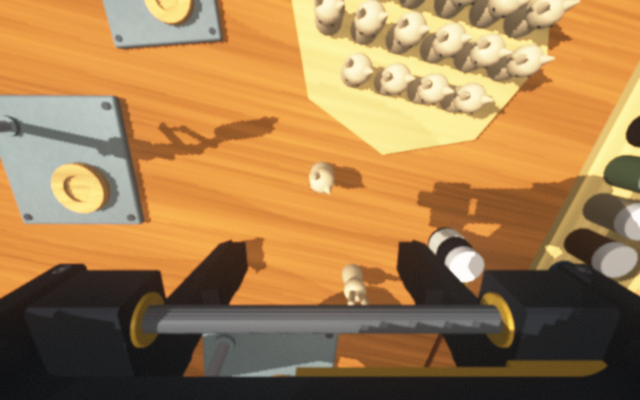

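The wrist view shows the cat at (320,178), the seat disc at (80,188), and the stand's base corners at about (118,97), (145,222) and (20,222). I need one closer crop for the cat's heading.

```bash
python3 - <<'E'
from h import *
a=cv2.imread('pics/w1.png')
A=cv2.resize(a[155:205,285:350],None,fx=9,fy=9,interpolation=cv2.INTER_CUBIC)
cv2.imwrite('pics/cw.png',A)
C=(bot.get_calibration('wrist'),np.load('C1.npy'))
print('seat',plane(C,80,187,26))
h=cv2.cvtColor(a,cv2.COLOR_BGR2HSV).astype(int)
m=((h[...,0]>15)&(h[...,0]<30)&(h[...,1]>80)&(h[...,2]>150)).astype(np.uint8);m[:,150:]=0;m[:130]=0;m[230:]=0
k,l,s,c=cv2.connectedComponentsWithStats(m)
for i in range(1,k):
    if s[i,4]>200:
        print(s[i],c[i]); cn=cv2.findContours((l==i).astype(np.uint8),0,2)[0][0];e=cv2.fitEllipse(cn);print(e,plane(C,*e[0],23))
for p in [(118,97),(145,222),(20,222)]: print(plane(C,*p,12))
E
```

```text
seat [504.0292423  36.8281544  26.       ]
[  51  163   54   50 1988] [ 77.7137827  187.76810865]
((77.56450653076172, 187.77023315429688), (44.02473449707031, 56.654239654541016), 128.1544189453125) [500.7613498   42.42734288  23.        ]
[ 72 223  78   7 267] [116.2247191  227.35205993]
((110.83069610595703, 226.24874877929688), (6.683082103729248, 63.865081787109375), 89.15016174316406) [453.63793009  -0.58412036  23.        ]
[628.13983145  -1.92537142  12.        ]
[464.85960342 -40.51834481  12.        ]
[424.07103242 133.30216181  12.        ]
```

View pics/cw.png

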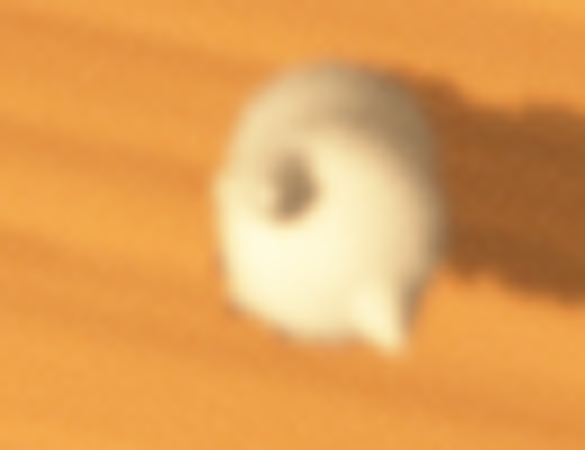

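The crop shows one ear tip at crop (285,185), seen end-on, the other pointing out at (385,325), and a small bump (tail) on the left edge at about (222,190).

```bash
python3 - <<'E'
from h import *
C=(bot.get_calibration('wrist'),np.load('C1.npy'))
w=lambda u,v:(285+u/9,155+v/9)
A=plane(C,*w(283,185),65);B=plane(C,*w(390,335),65);print('ears',A,B,'mid',(A+B)/2,np.linalg.norm(A-B));d=(B-A)
print('perp yaw',np.degrees(np.arctan2(d[0],-d[1])),np.degrees(np.arctan2(-d[0],d[1])))
print('tail',plane(C,*w(222,190),20)); print('head',plane(C,*w(330,200),48))
S,D=cam('scene'),cam('side')
print('tail scene',plane(S,195+135/4.2,175+320/4.2,20))
# axis from scene/side masks at mid height
print(tri(ray(S,219.9,246.5),ray(D,391.8,294.9)))
for y in (0,40,-40):
  for x in(0,): pass
c=np.array([594,-267,0])
for t in range(0,360,30):
    n=c+[16*np.cos(np.radians(t)),16*np.sin(np.radians(t)),20]; print(t,(proj(C,n)-[285,155])*9//1,((proj(S,n)-[195,175])*4.2)//1)
E
```

```text
ears [ 599.57485496 -262.12041801   65.        ] [ 583.09977794 -280.33957704   65.        ] mid [ 591.33731645 -271.22999752   65.        ] 24.563507859581193
perp yaw -42.122159133070966 137.87784086692903
tail [ 586.26319084 -255.17400102   20.        ]
head [ 595.02586963 -269.43905869   48.        ]
tail scene [ 599.05651335 -244.23547029   20.        ]
(array([ 592.12821637, -267.46301453,   28.0816079 ]), np.float64(0.6877645223286128))
0 [337.  52.] [ 97. 327.]
30 [279.  54.] [109. 326.]
60 [231.  83.] [120. 321.]
90 [205. 133.] [128. 313.]
120 [208. 188.] [129. 305.]
150 [238. 235.] [123. 298.]
180 [287. 260.] [113. 295.]
210 [343. 258.] [101. 296.]
240 [390. 230.] [ 90. 300.]
270 [417. 182.] [ 83. 308.]
300 [416. 126.] [ 81. 317.]
330 [387.  79.] [ 86. 324.]
```

```bash
for i in 1 2; do python3 -m crank '[{"twist":[0,0,0.23],"linear":[0,0,0.05],"gripper":1},{"twist":[0,0,0.46],"linear":[0,0,0.1],"gripper":1},{"twist":[0,0,0.69],"linear":[0,0,0.15],"gripper":1},{"twist":[0,0,0.92],"linear":[0,0,0.17],"gripper":1},{"twist":[0,0,0.92],"linear":[0,0,0.17],"gripper":1}]'|head -2 ; done
python3 - <<'E'
from h import *
C=cam('wrist');im=snap('wrist','w2.png');np.save('C2.npy',C[1])
p=proj(C,[593,-267,40]).astype(int);print(p,bot.read_state()['joints'].round(1))
x,y=p-[50,50]
cv2.imwrite('pics/cw2.png',cv2.resize(im[y:y+100,x:x+100,::-1],None,fx=6,fy=6,interpolation=cv2.INTER_CUBIC));print(x,y)
E
```

```text
time_s: 2.12
tool_pos: [590.3, -270.3, 186.2]
time_s: 2.53
tool_pos: [591.0, -269.6, 152.6]
[318 193] [-34.8  36.8  67.1  -0.   76.1  97. ]
268 143
```

View pics/cw2.png

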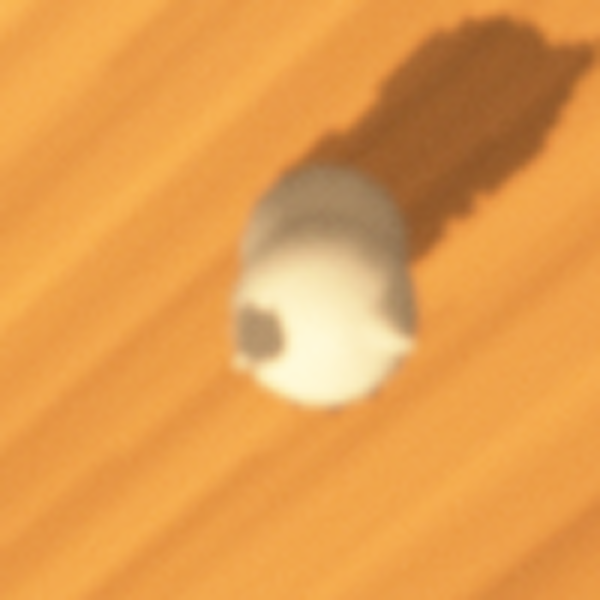

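The crop shows the two ears at left (242,358) and right (410,345), level about the head, with no tail on the near side. So the face axis lies along the tool's x, and the tail is behind. A numeric outline of the earlier images should confirm which way is front.

```bash
python3 - <<'E'
from h import *
for f,(x0,y0,x1,y1) in (('scene0',(208,230,234,262)),('side0',(379,276,404,312))):
    im=cv2.imread(f'pics/{f}.png')[y0:y1,x0:x1].astype(int)
    print(f,x0,y0)
    for r in im: print(''.join('%3d'%(min(p[0],255)//3) if p[0]>70 else '  .' for p in r))
C=(bot.get_calibration('wrist'),np.load('C2.npy'));w=lambda u,v:(268+u/6,143+v/6)
A=plane(C,*w(242,358),65);B=plane(C,*w(412,344),65);d=B-A
print(A,B,np.degrees(np.arctan2(d[0],-d[1])),np.linalg.norm(d),(A+B)/2)
E
```

```text
scene0 208 230
  .  .  .  .  .  .  .  .  .  .  .  .  .  .  .  .  .  .  .  .  .  .  .  .  .  .
  .  .  .  .  .  .  .  .  .  .  .  .  .  .  .  .  .  .  .  .  .  .  .  .  .  .
  .  .  .  .  .  .  .  .  .  .  .  .  .  .  .  .  .  .  .  .  .  .  .  .  .  .
  .  .  .  .  .  .  .  .  .  .  .  .  .  .  .  .  .  .  .  .  .  .  .  .  .  .
  .  .  .  .  .  .  . 27 32  .  .  .  .  .  .  .  .  .  .  .  .  .  .  .  .  .
  .  .  .  .  .  .  . 31 54  .  .  .  .  .  .  .  .  .  .  .  .  .  .  .  .  .
  .  .  .  .  .  .  . 32 51 38 24 25 25  .  .  .  .  .  .  .  .  .  .  .  .  .
  .  .  .  .  .  .  . 31 45 41 39 41 40 37 29  .  .  .  .  .  .  .  .  .  .  .
  .  .  .  .  .  .  . 31 40 41 45 43 38 46 47 30  .  .  .  .  .  .  .  .  .  .
  .  .  .  .  .  . 23 34 39 43 46 35 32 45 48 44  .  .  .  .  .  .  .  .  .  .
  .  .  .  .  .  . 29 36 40 44 42 26 35 43 42 45 27  .  .  .  .  .  .  .  .  .
  .  .  .  .  .  . 29 36 41 44 33 30 37 39 40 44 36  .  .  .  .  .  .  .  .  .
  .  .  .  .  .  . 27 33 38 42 45 39 36 40 42 42 36  .  .  .  .  .  .  .  .  .
  .  .  .  .  .  . 25 30 35 39 42 41 40 42 42 39 34  .  . 
[... 3662 characters left out ...]
 .  .  .  .  .  .  .  . 23 26 27 28 29 28 28 27 28 25  .  .  .  .  .  .  .
  .  .  .  .  .  .  .  .  . 25 27 28 28 28 29 28 25  .  .  .  .  .  .  .  .
  .  .  .  .  .  .  .  .  .  . 24 26 27 28 25 26 23  .  .  .  .  .  .  .  .
  .  .  .  .  .  .  .  .  .  .  .  .  .  .  .  .  .  .  .  .  .  .  .  .  .
  .  .  .  .  .  .  .  .  .  .  .  .  .  .  .  .  .  .  .  .  .  .  .  .  .
  .  .  .  .  .  .  .  .  .  .  .  .  .  .  .  .  .  .  .  .  .  .  .  .  .
  .  .  .  .  .  .  .  .  .  .  .  .  .  .  .  .  .  .  .  .  .  .  .  .  .
[ 598.11976829 -259.11249624   65.        ] [ 581.86232309 -280.47851894   65.        ] -37.26757172115623 26.847931962458166 [ 589.99104569 -269.79550759   65.        ]
```

```bash
python3 - <<'E'
from h import *
S,D=cam('scene'),cam('side')
t,e=tri(ray(S,227.3,250.7),ray(D,384.7,302));print('tail',t,e)
b,e2=tri(ray(S,221,251.5),ray(D,391.8,302.5));print('body axis at that height',b,e2)
d=t-b;print(np.degrees(np.arctan2(d[1],d[0])))
h,_=tri(ray(S,219.3,241.5),ray(D,392,289));print('head',h)
s=bot.read_state();print(s['tool_pos'],np.degrees(np.arctan2(s['tool_rot'][1][0],s['tool_rot'][0][0])))
for p in [(593,-267.5,41)]: rows(p)
C=cam('wrist')
im=cv2.imread('pics/w2.png').astype(int);m=im[:,:,0]>125
x,y=268,143
for r in range(y+25,y+70,3):
    c=np.where(im[r,x+30:x+80,0]>85)[0]
    if len(c): print(r,c.min()+x+30,c.max()+x+30)
E
```

```text
tail [ 578.47073052 -255.30108609   -0.88889628] 2.769684776296096
body axis at that height [ 591.5156861  -268.88706077    6.17279044] 3.3862251601423434
133.83617106103364
head [ 591.4774729  -266.95883343   46.58437096]
[ 591.48079833 -269.57892219  153.39948687] -41.84413524529951
linear [-0.0013 -0.013   0.562 ] twist [0. 0. 0.]
171 321 321
174 313 328
177 310 332
180 308 332
183 307 333
186 308 334
189 307 335
192 306 336
195 306 336
198 306 336
201 306 337
204 306 334
207 310 332
210 315 327
```

```bash
python3 -m crank '[{"twist":[0,0,0],"linear":[0,0,0.15],"gripper":1},{"twist":[0,0,0],"linear":[0,-0.003,0.3],"gripper":1},{"twist":[0,0,0],"linear":[0,-0.006,0.45],"gripper":1},{"twist":[0,0,0],"linear":[0,-0.006,0.56],"gripper":1},{"twist":[0,0,0],"linear":[0,-0.006,0.635],"gripper":1},{"twist":[0,0,0],"linear":[0,-0.006,0.635],"gripper":1},{"twist":[0,0,0],"linear":[0,-0.006,0.635],"gripper":1}]'
python3 -m crank '[{"twist":[0,0,0],"linear":[0,0,0],"gripper":0},{"twist":[0,0,0],"linear":[0,0,0],"gripper":-0.3},{"twist":[0,0,0],"linear":[0,0,0],"gripper":-0.5},{"twist":[0,0,0],"linear":[0,0,0],"gripper":-0.6},{"twist":[0,0,0],"linear":[0,0,0],"gripper":-0.7},{"twist":[0,0,0],"linear":[0,0,0],"gripper":-0.8},{"twist":[0,0,0],"linear":[0,0,0],"gripper":-0.8}]' 8
```

```text
time_s: 3.17
tool_pos: [593.2, -268.0, 26.8]
tool_rot: [[0.745, -0.667, 0.0], [-0.667, -0.745, -0.0], [0.0, 0.0, -1.0]]
force: [0.7, 0.4, 0.8]
gripper_width: 1.002
grip_force: 0.0
time_s: 3.75
tool_pos: [593.5, -267.2, 26.2]
tool_rot: [[0.743, -0.669, 0.0], [-0.669, -0.743, -0.0], [0.0, -0.0, -1.0]]
force: [-0.2, -0.0, -0.2]
gripper_width: 0.494
grip_force: 0.0
```

```bash
python3 -m crank '[{"twist":[0,0,0],"linear":[0,0,0],"gripper":-0.8},{"twist":[0,0,0],"linear":[0,0,0],"gripper":-0.8},{"twist":[0,0,0],"linear":[0,0,0],"gripper":-0.8},{"twist":[0,0,0],"linear":[0,0,0],"gripper":-0.8},{"twist":[0,0,0],"linear":[0,0,0],"gripper":-0.8},{"twist":[0,0,0],"linear":[0,0,0],"gripper":-0.8},{"twist":[0,0,0],"linear":[0,0,0],"gripper":-0.8},{"twist":[0,0,0],"linear":[0,0,0],"gripper":-0.8}]' 8
```

```text
time_s: 4.42
tool_pos: [593.4, -267.2, 26.0]
tool_rot: [[0.743, -0.67, -0.0], [-0.67, -0.743, -0.0], [-0.0, 0.0, -1.0]]
force: [0.2, 0.4, 0.5]
gripper_width: 0.35
grip_force: 8.0
```

```bash
python3 -m crank '[{"twist":[0,0,0],"linear":[0,0,-0.03],"gripper":-0.8},{"twist":[0,0,0],"linear":[0,0,-0.1],"gripper":-0.8},{"twist":[0,0,0],"linear":[0,0,-0.25],"gripper":-0.8},{"twist":[0,0,0],"linear":[0,0,-0.4],"gripper":-0.8},{"twist":[0,0,0],"linear":[0,0,-0.55],"gripper":-0.8},{"twist":[0,0,0],"linear":[0,0,-0.7],"gripper":-0.8},{"twist":[0,0,0],"linear":[0,0,-0.8],"gripper":-0.8},{"twist":[0,0,0],"linear":[0,0,-0.8],"gripper":-0.8}]' 8
python3 - <<'E'
from h import *
S,D=cam('scene'),cam('side')
print('big post base',plane(S,274,194,20),plane(D,261,298,20)); print('top',tri(ray(S,272.5,113),ray(D,251,192)))
print('hen',plane(S,266,224,0),'rabbit',plane(S,212,220,0),'ink',plane(S,164,233,0))
E
```

```text
time_s: 5.08
tool_pos: [594.8, -268.0, 191.4]
tool_rot: [[0.743, -0.669, 0.007], [-0.669, -0.743, -0.005], [0.008, -0.001, -1.0]]
force: [0.2, -0.5, 0.4]
gripper_width: 0.347
grip_force: 8.0
big post base [ 303.49393013 -180.78998634   20.        ] [ 278.84069988 -187.40074692   20.        ]
top (array([ 281.27368783, -172.5435349 ,  310.93857618]), np.float64(0.020464223491232638))
hen [ 442.37835247 -173.75720913    0.        ] rabbit [ 450.09472529 -352.10095972    0.        ] ink [ 533.46545743 -474.63053404    0.        ]
```

```bash
for i in 1 2 3 4 5 6 7 8; do python3 -m crank '[{"twist":[0,0,-0.23],"linear":[0,0,0],"gripper":-0.8},{"twist":[0,0,-0.46],"linear":[0,0,0],"gripper":-0.8},{"twist":[0,0,-0.69],"linear":[0,0,0],"gripper":-0.8},{"twist":[0,0,-0.92],"linear":[0,0,0],"gripper":-0.8},{"twist":[0,0,-0.98],"linear":[0,0,0],"gripper":-0.8}]' 8|tail -6|head -2; done
python3 - <<'E'
from h import *
s=bot.read_state();R=s['tool_rot'];print(s['time_s'],s['joints'].round(1),R.round(4),np.degrees(np.arctan2(R[1][0],R[0][0])),s['grip_force'])
rows((502.5,41.5,130))
E
```

```text
time_s: 5.5
tool_pos: [593.1, -266.9, 184.8]
time_s: 5.92
tool_pos: [593.1, -266.9, 184.8]
time_s: 6.33
tool_pos: [593.1, -266.9, 184.8]
time_s: 6.75
tool_pos: [593.1, -266.9, 184.8]
time_s: 7.17
tool_pos: [593.1, -266.9, 184.8]
time_s: 7.58
tool_pos: [593.1, -266.9, 184.8]
time_s: 8.0
tool_pos: [593.1, -266.9, 184.8]
time_s: 8.42
tool_pos: [593.1, -266.9, 184.8]
8.4167 [ -34.5   35.6   64.4    0.    80.1 -138.1] [[-0.9723 -0.2339 -0.0015]
 [-0.2339  0.9723  0.0011]
 [ 0.0012  0.0014 -1.    ]] -166.4736234406717 7.999139718449442
linear [0.0793 1.6048 0.2762] twist [0. 0. 0.]
```

```bash
for i in 1 2; do python3 -m crank '[{"twist":[0,0,0],"linear":[0.03,0.15,0],"gripper":-0.8},{"twist":[0,0,0],"linear":[0.07,0.3,0.02],"gripper":-0.8},{"twist":[0,0,0],"linear":[0.1,0.45,0.05],"gripper":-0.8},{"twist":[0,0,0],"linear":[0.14,0.6,0.09],"gripper":-0.8},{"twist":[0,0,0],"linear":[0.14,0.72,0.09],"gripper":-0.8},{"twist":[0,0,0],"linear":[0.14,0.8,0.09],"gripper":-0.8},{"twist":[0,0,0],"linear":[0.14,0.8,0.09],"gripper":-0.8},{"twist":[0,0,0],"linear":[0.14,0.8,0.09],"gripper":-0.8}]' 8|head -2; done
python3 - <<'E'
from h import *
C=cam('wrist');im=snap('wrist','w3.png');np.save('C3.npy',C[1])
s=bot.read_state();print(s['tool_pos'],s['joints'].round(1),proj(C,[502,41,26]))
E
```

```text
time_s: 9.08
tool_pos: [530.0, -117.7, 168.0]
time_s: 9.75
tool_pos: [466.7, 31.0, 150.1]
[466.81498949  30.5520578  150.04510858] [ -10.6   14.9  101.1   -0.    63.9 -113.8] [324.54757643 219.9219119 ]
```

View pics/w3.png

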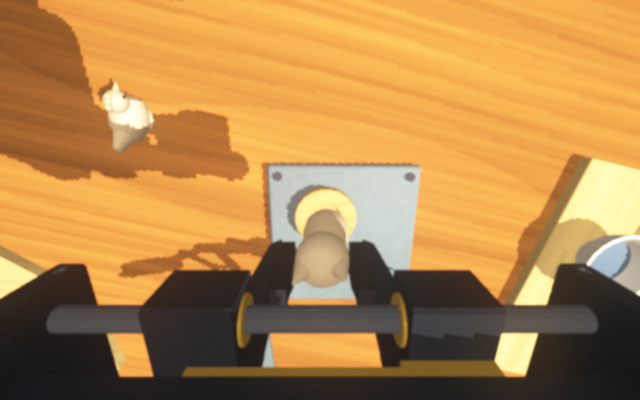

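The picture shows the cat held head-on to the camera at (322,255). The seat disc behind it spans columns 297–355 with its top at row 187, and the base's front corners are at (268,165) and (419,165). The hen is at (125,105).

```bash
python3 - <<'E'
from h import *
C=(bot.get_calibration('wrist'),np.load('C3.npy'))
im=cv2.imread('pics/w3.png');h=cv2.cvtColor(im,cv2.COLOR_BGR2HSV).astype(int)
m=(h[...,0]>12)&(h[...,0]<32)&(h[...,1]>75)&(h[...,2]>150)
for r in range(184,242,4):
    c=np.where(m[r,285:375])[0]+285
    print(r,c.min() if len(c) else '',c.max() if len(c) else '',len(c))
g=(abs(h[...,0]-100)<25)&(h[...,1]>15)
for r in (170,175,180): 
    c=np.where((im[r].astype(int)[:,0]>im[r].astype(int)[:,2]-5)&(np.arange(640)>240)&(np.arange(640)<450))[0]; print(r,c.min(),c.max())
for z in (8,10,12):
    A,B=plane(C,268,165,z),plane(C,419.5,165,z);d=B-A;print(z,A,B,np.linalg.norm(d),np.degrees(np.arctan2(-d[0],d[1])))
    y=d/np.linalg.norm(d);x=np.array([y[1],-y[0],0]);print('seat via corners',A+y*65+x*58)
print([plane(C,u,v,26).round(1) for u,v in [(297,212),(355.5,214)]])
E
```

```text
184   0
188 315 333 19
192 308 342 35
196 303 347 45
200 300 350 51
204 297 352 56
208 296 352 57
212 295 354 60
216 294 354 61
220 294 355 62
224 295 353 56
228 296 352 54
232 299 350 50
236 303 345 43
240 304 345 42
170 270 418
175 284 417
180 271 417
8 [459.97080975 -32.88112126   8.        ] [421.83711926 129.44586744   8.        ] 166.74600327999448 13.220151909272206
seat via corners [501.56866113  43.66049331   8.        ]
10 [459.50252204 -32.58948107  10.        ] [421.61780099 128.67769783  10.        ] 165.6573423736006 13.22015190927222
seat via corners [501.10037342  43.95213349  10.        ]
12 [459.03423434 -32.29784089  12.        ] [421.39848272 127.90952823  12.        ] 164.56868146720672 13.220151909272214
seat via corners [500.63208572  44.24377367  12.        ]
[array([499.8,   9.5,  26. ]), array([487.4,  72.4,  26. ])]
```

```bash
python3 - <<'E'
from h import *
C=(bot.get_calibration('wrist'),np.load('C3.npy'))
t=np.array([466.8,30.6,150.05])
print([proj(C,t+[0,0,z]).round(1) for z in (0,25,39)])
im=cv2.imread('pics/w3.png').astype(int)
for r in range(236,290,6):
    c=np.where(im[r,285:360,0]>0)[0]; print(r,' '.join(str(v) for v in im[r,288:360:2,1]))
rows((501,41.1,60))
E
```

```text
[array([322.9, 239.9]), array([323. , 259.8]), array([323. , 273.7])]
236 206 206 204 205 207 207 206 196 140 132 132 131 137 138 144 146 146 145 147 143 144 141 138 133 132 139 146 147 148 219 228 213 211 211 207 208
242 93 93 95 121 193 202 179 140 138 147 150 155 158 159 164 166 164 164 165 164 162 161 159 155 150 145 141 135 139 205 187 112 97 100 100 97
248 46 45 45 65 128 144 142 151 158 162 169 168 171 174 177 179 179 180 180 178 177 173 171 168 166 163 158 153 142 147 153 65 49 47 48 50
254 43 44 45 58 118 146 159 165 171 175 179 184 183 186 187 191 188 191 187 187 188 185 183 177 176 170 166 161 154 144 112 52 50 45 47 48
260 45 40 41 78 135 148 165 172 178 180 182 184 185 187 187 187 189 188 186 188 186 186 183 185 181 172 161 154 149 145 120 55 44 45 47 46
266 42 39 51 110 142 152 161 166 168 172 180 180 182 183 184 185 186 188 186 187 185 182 174 163 161 161 161 155 150 142 113 55 44 45 44 43
272 39 38 68 129 152 161 164 169 166 167 168 173 179 181 182 184 186 185 183 182 181 174 156 151 157 158 162 159 152 140 98 46 43 42 44 43
278 35 41 92 150 162 167 161 157 151 153 161 169 171 173 174 176 175 175 177 175 174 172 172 165 157 152 152 160 156 160 180 91 42 37 39 40
284 37 44 115 172 191 201 205 205 205 201 188 172 164 160 163 163 164 165 164 163 163 164 164 162 179 198 203 203 203 204 199 145 52 40 39 39
linear [-0.1783  0.0128  0.4503] twist [0. 0. 0.]
```

```bash
python3 -m crank '[{"twist":[0,0,0],"linear":[-0.1,0.01,0],"gripper":-0.8},{"twist":[0,0,0],"linear":[-0.178,0.016,0.06],"gripper":-0.8},{"twist":[0,0,0],"linear":[-0.178,0.016,0.2],"gripper":-0.8},{"twist":[0,0,0],"linear":[-0.178,0.016,0.33],"gripper":-0.8},{"twist":[0,0,0],"linear":[-0.178,0.016,0.41],"gripper":-0.8},{"twist":[0,0,0],"linear":[-0.178,0.016,0.45],"gripper":-0.8},{"twist":[0,0,0],"linear":[-0.178,0.016,0.45],"gripper":-0.8},{"twist":[0,0,0],"linear":[-0.178,0.016,0.45],"gripper":-0.8}]' 8
python3 -m crank '[{"twist":[0,0,0],"linear":[0,0,0.01],"gripper":-0.8},{"twist":[0,0,0],"linear":[0,0,0.02],"gripper":-0.8},{"twist":[0,0,0],"linear":[0,0,0.03],"gripper":-0.8},{"twist":[0,0,0],"linear":[0,0,0.035],"gripper":-0.8},{"twist":[0,0,0],"linear":[0,0,0.04],"gripper":-0.8},{"twist":[0,0,0],"linear":[0,0,0.045],"gripper":-0.8},{"twist":[0,0,0],"linear":[0,0,0.045],"gripper":-0.8},{"twist":[0,0,0],"linear":[0,0,0.045],"gripper":-0.8}]' 8
```

```text
time_s: 10.47
tool_pos: [500.6, 42.1, 60.5]
tool_rot: [[-0.974, -0.227, 0.001], [-0.227, 0.974, -0.0], [-0.001, -0.0, -1.0]]
force: [-0.2, 0.0, 0.0]
gripper_width: 0.347
grip_force: 8.0
time_s: 11.13
tool_pos: [500.0, 42.9, 51.0]
tool_rot: [[-0.974, -0.228, -0.0], [-0.228, 0.974, -0.0], [0.0, -0.0, -1.0]]
force: [0.4, 0.4, -0.2]
gripper_width: 0.349
grip_force: 8.0
```

```bash
python3 -m crank '[{"twist":[0,0,0],"linear":[0,0,0.005],"gripper":-0.8},{"twist":[0,0,0],"linear":[0,0,0.01],"gripper":-0.8},{"twist":[0,0,0],"linear":[0,0,0.01],"gripper":-0.8},{"twist":[0,0,0],"linear":[0,0,0.01],"gripper":-0.8}]' 8
python3 -c "
from h import *
print(bot.read_state()['tool_pos'],bot.read_state()['force'])"
```

```text
time_s: 11.47
tool_pos: [500.4, 42.7, 49.7]
tool_rot: [[-0.974, -0.228, 0.001], [-0.228, 0.974, -0.0], [-0.001, -0.001, -1.0]]
force: [-1.9, -0.0, 5.4]
gripper_width: 0.35
grip_force: 8.0
[500.38272773  42.66612517  49.65855452] [-1.90127274 -0.03939183  5.41654998]
```

```bash
python3 -m crank '[{"twist":[0,0,0],"linear":[0,0,-0.008],"gripper":-0.8},{"twist":[0,0,0],"linear":[0.008,-0.003,-0.008],"gripper":-0.8},{"twist":[0,0,0],"linear":[0.008,-0.003,-0.004],"gripper":-0.8},{"twist":[0,0,0],"linear":[0.008,-0.003,0],"gripper":-0.8},{"twist":[0,0,0],"linear":[0.008,-0.003,0],"gripper":-0.8}]' 8|sed -n '2p;4,5p'
python3 -m crank '[{"twist":[0,0,0],"linear":[0,0,0.005],"gripper":-0.8},{"twist":[0,0,0],"linear":[0,0,0.008],"gripper":-0.8},{"twist":[0,0,0],"linear":[0,0,0.008],"gripper":-0.8}]' 8|sed -n '2p;4,5p'
```

```text
tool_pos: [498.5, 41.8, 48.8]
force: [0.2, -0.6, -0.6]
gripper_width: 0.351
tool_pos: [498.5, 41.9, 47.3]
force: [-0.5, -1.9, -0.6]
gripper_width: 0.353
```

```bash
python3 -m crank '[{"twist":[0,0,0],"linear":[0,-0.003,0],"gripper":-0.8},{"twist":[0,0,0],"linear":[0,-0.005,0.004],"gripper":-0.8},{"twist":[0,0,0],"linear":[0,-0.005,0.008],"gripper":-0.8},{"twist":[0,0,0],"linear":[0,-0.005,0.008],"gripper":-0.8}]' 8|sed -n '2p;4,5p'
python3 -m crank '[{"twist":[0,0,0],"linear":[0,0,0.003],"gripper":-0.8},{"twist":[0,0,0],"linear":[0,0,0.005],"gripper":-0.8},{"twist":[0,0,0],"linear":[0,0,0.005],"gripper":-0.8}]' 8|sed -n '2p;4,5p'
```

```text
tool_pos: [498.9, 41.0, 45.9]
force: [0.1, 0.5, 0.5]
gripper_width: 0.353
tool_pos: [499.3, 41.2, 45.5]
force: [-0.4, 1.0, 6.3]
gripper_width: 0.352
```

```bash
python3 -m crank '[{"twist":[0,0,0],"linear":[0,0,-0.004],"gripper":-0.8},{"twist":[0,0,0],"linear":[0,0,-0.004],"gripper":-0.2},{"twist":[0,0,0],"linear":[0,0,-0.004],"gripper":0},{"twist":[0,0,0],"linear":[0,0,-0.004],"gripper":0.2},{"twist":[0,0,0],"linear":[0,0,-0.004],"gripper":0.4},{"twist":[0,0,0],"linear":[0,0,-0.004],"gripper":0.4},{"twist":[0,0,0],"linear":[0,0,-0.004],"gripper":0.4}]'|sed -n '2p;4,5p'
python3 -m crank '[{"twist":[0,0,0],"linear":[0,0,-0.1],"gripper":0.4},{"twist":[0,0,0],"linear":[0,0,-0.25],"gripper":0.4},{"twist":[0,0,0],"linear":[0.1,0,-0.4],"gripper":0.4},{"twist":[0,0,0],"linear":[0.25,0,-0.5],"gripper":0.4},{"twist":[0,0,0],"linear":[0.35,0,-0.5],"gripper":0.4},{"twist":[0,0,0],"linear":[0.35,0,-0.5],"gripper":0.4}]'|sed -n '2p;4,5p'
python3 - <<'E'
from h import *
C=cam('wrist');w=snap('wrist','w4.png');np.save('C4.npy',C[1])
b=snap('side','s4.png');a=snap('scene','a4.png')
p=proj(C,[502,41,50]).astype(int);x,y=np.clip(p-[50,50],0,[540,300]);print(p,x,y,bot.read_state()['joints'].round(1))
S,D=cam('scene'),cam('side')
f=lambda im,x,y,n,k:cv2.resize(im[y:y+n,x:x+n,::-1],(k,k),interpolation=cv2.INTER_CUBIC)
cv2.imwrite('pics/c4.png',np.hstack([f(w,x,y,100,400),f(a,285,170,100,400)]))
E
```

```text
tool_pos: [498.7, 40.9, 45.5]
force: [0.5, 0.0, -0.1]
gripper_width: 0.701
tool_pos: [428.5, 24.8, 146.6]
force: [0.6, 0.2, -0.1]
gripper_width: 0.698
[322 263] 272 213 [ -12.3   10.9  107.1    0.    62.  -115.5]
```

View pics/c4.png

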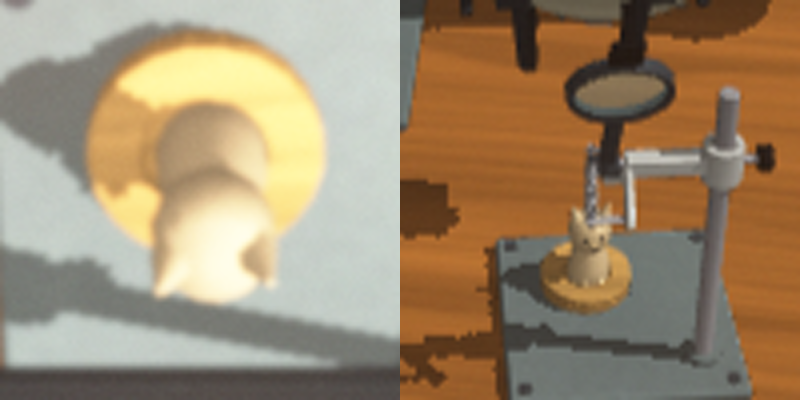

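The left panel shows the cat seated in the disc with its ears even. In the right panel, though, dark face marks seem to show at (590,242) on the back side. I must settle front against back with one enlarged comparison.

```bash
python3 - <<'E'
from h import *
def f(fn,cx,cy,n):
    im=cv2.imread('pics/'+fn)[cy-n:cy+n,cx-n:cx+n]
    im=np.clip((im.astype(float)-40)*1.3,0,255).astype(np.uint8)
    return cv2.resize(im,(264,264),interpolation=cv2.INTER_CUBIC)
D=cam('side');S=cam('scene');p=proj(D,[502,41,50]).astype(int);q=proj(S,[502,41,50]).astype(int);print(p,q)
a=np.hstack([f('a4.png',*q,22),f('s4.png',*p,28),f('w4.png',322,263,36)])
b=np.hstack([f('scene0.png',220,246,22),f('side0.png',392,294,24),f('w2.png',322,190,28)])
cv2.imwrite('pics/c5.png',np.vstack([a,b]))
E
```

```text
[325 227] [330 231]
```

View pics/c5.png

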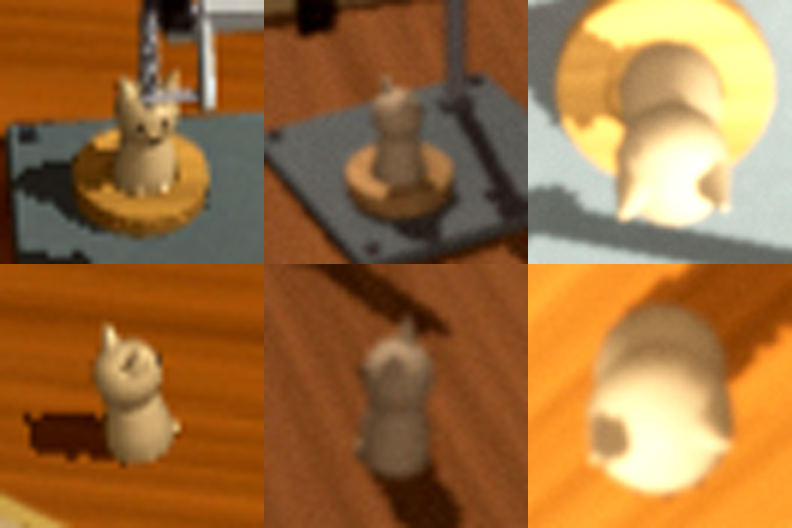

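The enlargement shows eyes, nose and paws facing the scene camera, so the cat faces the stand's back (my "tail" was its paws). I'll mend it: pick it up, turn it half round onto free table, re-grip from the other side and seat it again.

```bash
python3 -m crank '[{"twist":[0,0,0],"linear":[-0.2,0,0],"gripper":0.4},{"twist":[0,0,0],"linear":[-0.35,0,0.03],"gripper":0.4},{"twist":[0,0,0],"linear":[-0.35,0,0.2],"gripper":0.4},{"twist":[0,0,0],"linear":[-0.35,0,0.38],"gripper":0.4},{"twist":[0,0,0],"linear":[-0.35,0,0.48],"gripper":0.4},{"twist":[0,0,0],"linear":[-0.35,0,0.498],"gripper":0.4},{"twist":[0,0,0],"linear":[-0.35,0,0.498],"gripper":0.4},{"twist":[0,0,0],"linear":[-0.35,0,0.498],"gripper":0}]' 8|sed -n '2p;4,5p'
python3 -m crank '[{"twist":[0,0,0],"linear":[0,0,0],"gripper":-0.2},{"twist":[0,0,0],"linear":[0,0,0],"gripper":-0.5},{"twist":[0,0,0],"linear":[0,0,0],"gripper":-0.8},{"twist":[0,0,0],"linear":[0,0,0],"gripper":-0.8},{"twist":[0,0,0],"linear":[0,0,0],"gripper":-0.8},{"twist":[0,0,0],"linear":[0,0,0],"gripper":-0.8},{"twist":[0,0,0],"linear":[0,0,0],"gripper":-0.8}]' 8|sed -n '2p;4,6p'
```

```text
tool_pos: [499.7, 41.0, 46.8]
force: [0.3, -0.1, 0.0]
gripper_width: 0.647
tool_pos: [499.1, 41.0, 46.5]
force: [0.1, 0.6, 5.6]
gripper_width: 0.346
grip_force: 8.1
```

```bash
python3 -m crank '[{"twist":[0,0,0],"linear":[0,0,-0.03],"gripper":-0.8},{"twist":[0,0,0],"linear":[0,0,-0.1],"gripper":-0.8},{"twist":[0,0,0],"linear":[0,0,-0.22],"gripper":-0.8},{"twist":[0,0,0],"linear":[0,0,-0.36],"gripper":-0.8},{"twist":[0,0,0],"linear":[0,-0.1,-0.48],"gripper":-0.8},{"twist":[0,0,0],"linear":[-0.02,-0.25,-0.55],"gripper":-0.8},{"twist":[0,0,0],"linear":[-0.06,-0.42,-0.55],"gripper":-0.8},{"twist":[0,0,0],"linear":[-0.1,-0.6,-0.55],"gripper":-0.8},{"twist":[0,0,0],"linear":[-0.15,-0.78,-0.55],"gripper":-0.8},{"twist":[0,0,0],"linear":[-0.15,-0.915,-0.55],"gripper":-0.8}]' 8|sed -n '2p;4,6p'
for i in 1 2 3 4 5 6; do python3 -m crank '[{"twist":[0,0,0.23],"linear":[0,0,0],"gripper":-0.8},{"twist":[0,0,0.46],"linear":[0,0,0],"gripper":-0.8},{"twist":[0,0,0.69],"linear":[0,0,0],"gripper":-0.8},{"twist":[0,0,0.9],"linear":[0,0,0],"gripper":-0.8},{"twist":[0,0,1],"linear":[0,0,0],"gripper":-0.8}]' 8 >o.txt; done; cat o.txt
```

```text
tool_pos: [570.6, -132.9, 156.0]
force: [0.4, -0.5, -0.4]
gripper_width: 0.351
grip_force: 8.0
time_s: 18.53
tool_pos: [569.3, -130.4, 156.0]
tool_rot: [[0.975, 0.222, -0.001], [0.222, -0.975, 0.0], [-0.001, -0.0, -1.0]]
force: [0.3, 0.2, -0.5]
gripper_width: 0.35
grip_force: 8.0
```

```bash
python3 -m crank '[{"twist":[0,0,0],"linear":[0,0,0.1],"gripper":-0.8},{"twist":[0,0,0],"linear":[0,0,0.25],"gripper":-0.8},{"twist":[0,0,0],"linear":[0,0,0.4],"gripper":-0.8},{"twist":[0,0,0],"linear":[0,0,0.53],"gripper":-0.8},{"twist":[0,0,0],"linear":[0,0,0.6],"gripper":-0.8},{"twist":[0,0,0],"linear":[0,0,0.63],"gripper":-0.8},{"twist":[0,0,0],"linear":[0,0,0.638],"gripper":-0.8},{"twist":[0,0,0],"linear":[0,0,0.642],"gripper":-0.8},{"twist":[0,0,0],"linear":[0,0,0.642],"gripper":-0.8}]' 8|sed -n '2p;4p'
python3 -m crank '[{"twist":[0,0,0],"linear":[0,0,0.003],"gripper":-0.8},{"twist":[0,0,0],"linear":[0,0,0.006],"gripper":-0.8},{"twist":[0,0,0],"linear":[0,0,0.006],"gripper":-0.8}]' 8|sed -n '2p;4p'
```

```text
tool_pos: [570.2, -130.6, 28.7]
force: [-0.2, -0.4, 0.6]
tool_pos: [569.8, -130.5, 26.9]
force: [-0.3, 0.6, 0.0]
```

```bash
python3 -m crank '[{"twist":[0,0,0],"linear":[0,0,0.003],"gripper":-0.8},{"twist":[0,0,0],"linear":[0,0,0.005],"gripper":-0.8},{"twist":[0,0,0],"linear":[0,0,0.005],"gripper":-0.8}]' 8|sed -n '2p;4p'
```

```text
tool_pos: [570.3, -130.7, 26.3]
force: [-0.4, -0.4, 5.5]
```

Touching the table. I'll release, rise, turn back a half turn and re-grip.

```bash
python3 -m crank '[{"twist":[0,0,0],"linear":[0,0,-0.003],"gripper":-0.8},{"twist":[0,0,0],"linear":[0,0,-0.003],"gripper":-0.2},{"twist":[0,0,0],"linear":[0,0,-0.003],"gripper":0.1},{"twist":[0,0,0],"linear":[0,0,-0.003],"gripper":0.4},{"twist":[0,0,0],"linear":[0,0,-0.003],"gripper":0.6},{"twist":[0,0,0],"linear":[0,0,-0.003],"gripper":0.6},{"twist":[0,0,0],"linear":[0,0,-0.003],"gripper":0.6}]'|sed -n '2p;4,5p'
python3 -m crank '[{"twist":[0,0,0],"linear":[0,0,-0.1],"gripper":0.6},{"twist":[0,0,0],"linear":[0,0,-0.25],"gripper":0.6},{"twist":[0,0,0],"linear":[0,0,-0.4],"gripper":0.6},{"twist":[0,0,0],"linear":[0,0,-0.5],"gripper":0.6},{"twist":[0,0,0],"linear":[0,0,-0.5],"gripper":0.6}]'|sed -n '2p;4,5p'
for i in 1 2 3 4 5 6; do python3 -m crank '[{"twist":[0,0,-0.23],"linear":[0,0,0],"gripper":0.6},{"twist":[0,0,-0.46],"linear":[0,0,0],"gripper":0.6},{"twist":[0,0,-0.69],"linear":[0,0,0],"gripper":0.6},{"twist":[0,0,-0.9],"linear":[0,0,0],"gripper":0.6},{"twist":[0,0,-1],"linear":[0,0,0],"gripper":0.6}]' >o.txt; done; cat o.txt
python3 - <<'E'
from h import *
C=cam('wrist');im=snap('wrist','w6.png')
t=bot.read_state()['tool_pos'];print(t, proj(C,[570,-130.5,65]),proj(C,[570,-130.5,45]))
p=proj(C,[570,-130.5,45]).astype(int)
for r in range(p[1]-24,p[1]+28,4):
    g=im[r,p[0]-40:p[0]+40].astype(int); c=np.where(g[:,2]>110)[0]; print(r,(c.min()+p[0]-40,c.max()+p[0]-40,len(c)) if len(c) else '')
E
```

```text
tool_pos: [569.6, -130.4, 25.9]
force: [-1.1, -0.3, -0.9]
gripper_width: 0.757
tool_pos: [571.4, -131.1, 130.4]
force: [0.5, -0.1, 0.6]
gripper_width: 0.799
time_s: 23.28
tool_pos: [569.2, -130.2, 124.8]
tool_rot: [[-0.972, -0.233, -0.001], [-0.233, 0.972, 0.001], [0.001, 0.001, -1.0]]
force: [-0.5, -0.3, -0.8]
gripper_width: 0.797
grip_force: 0.0
[ 569.24940696 -130.21875767  124.82270895] [322.62747122 209.34407144] [322.57574165 201.89956078]
177 (np.int64(310), np.int64(326), 8)
181 (np.int64(319), np.int64(330), 12)
185 (np.int64(314), np.int64(332), 17)
189 (np.int64(312), np.int64(333), 22)
193 (np.int64(307), np.int64(334), 28)
197 (np.int64(304), np.int64(334), 31)
201 (np.int64(304), np.int64(335), 32)
205 (np.int64(304), np.int64(335), 32)
209 (np.int64(302), np.int64(334), 33)
213 (np.int64(302), np.int64(331), 30)
217 (np.int64(310), np.int64(327), 18)
221 
225
```

```bash
python3 - <<'E'
from h import *
from scipy.optimize import fsolve
c=bot.get_calibration('wrist')
C2=(c,np.load('C2.npy'));C6=cam('wrist')
th=np.linspace(0,2*np.pi,40);ph=np.linspace(0,np.pi,20)
sp=16*np.array([(np.cos(t)*np.sin(p),np.sin(t)*np.sin(p),np.cos(p)) for t in th for p in ph])
def box(C,x,y,h): q=np.array([proj(C,np.array([x,y,h])+s) for s in sp]);return q[:,0].min(),q[:,0].max(),q[:,1].max()
def head(f,thr,x0,x1):
    im=cv2.imread(f).astype(int)
    return im
for f,xs in(('pics/w2.png',(312,330)),('pics/w6.png',(311,327))):
    im=cv2.imread(f).astype(int)
    for x in range(xs[0],xs[1],5): print(f,x,im[200:226,x,0])
tx2=np.array([.743,-.669]);tx6=np.array([-.973,-.2305]);ty2=np.array([-.669,-.743])
for off in(-4,-3,-2,-1,0,1):
    p2=np.array([593.4,-267.2])+off*tx2;p6=np.array([569.8,-130.5])-off*tx6
    print(off,[(np.round(box(C2,*p2,h)[2],1),np.round(box(C6,*p6,h)[2],1)) for h in(44,48,52)],np.round(box(C6,*p6,48),1))
E
```

```text
pics/w2.png 312 [108 114 132 160 185 192 176 137 101  82  77  75  78  78  80  78  76  76
  69  68  68  71  73  76  71  70]
pics/w2.png 317 [211 213 216 218 218 215 216 211 196 159 112  83  74  71  69  69  67  70
  72  74  74  70  70  71  69  70]
pics/w2.png 322 [214 214 212 212 210 209 208 207 200 180 139  94  75  71  70  74  72  72
  67  70  69  71  71  74  74  79]
pics/w2.png 327 [193 190 192 193 192 192 189 183 162 126  94  75  73  70  68  71  70  73
  74  73  72  75  76  79  75  73]
pics/w6.png 311 [185 185 187 186 188 191 195 199 200 198 194 187 182 177 174 170 159 136
 105  75  55  46  48  46  51  48]
pics/w6.png 316 [206 206 208 211 211 211 214 217 217 213 210 208 206 204 198 197 193 181
 164 124  80  55  47  48  44  48]
pics/w6.png 321 [219 220 223 224 224 225 226 225 225 223 221 220 218 217 212 211 205 198
 172 132  86  58  50  47  46  45]
pics/w6.png 326 [216 196 168 141 122 119 118 125 141 173 202 220 224 223 218 207 187 153
 105  67  60  65  75  77  72  68]
-4 [(np.float64(213.7), np.float64(214.6)), (np.float64(215.1), np.float64(216.2)), (np.float64(216.6), np.float64(217.9))] [304.9 340.4 216.2]
-3 [(np.float64(212.7), np.float64(215.7)), (np.float64(214.2), np.float64(217.3)), (np.float64(215.6), np.float64(219.0))] [304.9 340.4 217.3]
-2 [(np.float64(211.8), np.float64(216.7)), (np.float64(213.2), np.float64(218.3)), (np.float64(214.7), np.float64(220.0))] [304.9 340.4 218.3]
-1 [(np.float64(210.9), np.float64(217.7)), (np.float64(212.3), np.float64(219.4)), (np.float64(213.7), np.float64(221.1))] [304.9 340.3 219.4]
0 [(np.float64(210.0), np.float64(218.7)), (np.float64(211.4), np.float64(220.4)), (np.float64(212.8), np.float64(222.1))] [304.9 340.3 220.4]
1 [(np.float64(209.0), np.float64(219.8)), (np.float64(210.4), np.float64(221.4)), (np.float64(211.8), np.float64(223.1))] [305.  340.3 221.4]
```

```bash
python3 -m crank '[{"twist":[0,0,0],"linear":[0,-0.007,0.12],"gripper":0.6},{"twist":[0,0,0],"linear":[0,-0.007,0.26],"gripper":0.6},{"twist":[0,0,0],"linear":[0,-0.007,0.38],"gripper":0.6},{"twist":[0,0,0],"linear":[0,-0.007,0.46],"gripper":0.6},{"twist":[0,0,0],"linear":[0,-0.007,0.494],"gripper":0.6},{"twist":[0,0,0],"linear":[0,-0.007,0.494],"gripper":0.6},{"twist":[0,0,0],"linear":[0,-0.007,0.494],"gripper":0.6},{"twist":[0,0,0],"linear":[0,-0.007,0.494],"gripper":0.2}]' 8|sed -n '2p;4,5p'
for i in 1 2; do python3 -m crank '[{"twist":[0,0,0],"linear":[0,0,0],"gripper":-0.2},{"twist":[0,0,0],"linear":[0,0,0],"gripper":-0.4},{"twist":[0,0,0],"linear":[0,0,0],"gripper":-0.6},{"twist":[0,0,0],"linear":[0,0,0],"gripper":-0.8},{"twist":[0,0,0],"linear":[0,0,0],"gripper":-0.8}]' 8|sed -n '2p;4,6p'; done
```

```text
tool_pos: [570.5, -132.0, 28.3]
force: [0.4, -0.0, 0.5]
gripper_width: 0.75
tool_pos: [570.1, -131.8, 27.4]
force: [0.3, -0.7, -0.1]
gripper_width: 0.372
grip_force: 0.2
tool_pos: [570.0, -131.8, 27.3]
force: [0.2, -0.6, -0.5]
gripper_width: 0.347
grip_force: 8.0
```

```bash
python3 -m crank '[{"twist":[0,0,0],"linear":[0,0,-0.03],"gripper":-0.8},{"twist":[0,0,0],"linear":[0,0,-0.1],"gripper":-0.8},{"twist":[0,0,0],"linear":[0,0,-0.22],"gripper":-0.8},{"twist":[0,0,0],"linear":[0,0,-0.36],"gripper":-0.8},{"twist":[0,0,0],"linear":[0.03,0.1,-0.46],"gripper":-0.8},{"twist":[0,0,0],"linear":[0.06,0.25,-0.5],"gripper":-0.8},{"twist":[0,0,0],"linear":[0.1,0.42,-0.5],"gripper":-0.8},{"twist":[0,0,0],"linear":[0.144,0.6,-0.5],"gripper":-0.8},{"twist":[0,0,0],"linear":[0.144,0.78,-0.5],"gripper":-0.8},{"twist":[0,0,0],"linear":[0.144,0.922,-0.5],"gripper":-0.8}]' 8|sed -n '2p;4,6p'
python3 -m crank '[{"twist":[0,0,0],"linear":[0,0,0],"gripper":-0.8},{"twist":[0,0,0],"linear":[0,0,0],"gripper":-0.8},{"twist":[0,0,0],"linear":[0,0,0],"gripper":-0.8}]' 8 |sed -n '2,3p'
python3 -c "
from h import *
rows((499.3,41,58))"
```

```text
tool_pos: [498.7, 43.3, 127.8]
force: [0.3, 0.2, -1.3]
gripper_width: 0.346
grip_force: 8.0
tool_pos: [500.2, 40.7, 127.5]
tool_rot: [[-0.974, -0.228, 0.0], [-0.228, 0.974, -0.0], [-0.0, -0.0, -1.0]]
linear [0.0042 0.0024 0.3474] twist [0. 0. 0.]
```

```bash
python3 -m crank '[{"twist":[0,0,0],"linear":[0.004,0.002,0.08],"gripper":-0.8},{"twist":[0,0,0],"linear":[0.004,0.002,0.18],"gripper":-0.8},{"twist":[0,0,0],"linear":[0.004,0.002,0.27],"gripper":-0.8},{"twist":[0,0,0],"linear":[0.004,0.002,0.32],"gripper":-0.8},{"twist":[0,0,0],"linear":[0.004,0.002,0.345],"gripper":-0.8},{"twist":[0,0,0],"linear":[0.004,0.002,0.355],"gripper":-0.8},{"twist":[0,0,0],"linear":[0.004,0.002,0.36],"gripper":-0.8},{"twist":[0,0,0],"linear":[0.004,0.002,0.365],"gripper":-0.8},{"twist":[0,0,0],"linear":[0.004,0.002,0.37],"gripper":-0.8},{"twist":[0,0,0],"linear":[0.004,0.002,0.37],"gripper":-0.8}]' 8|sed -n '2p;4,6p'
python3 -m crank '[{"twist":[0,0,0],"linear":[0,0,0.003],"gripper":-0.8},{"twist":[0,0,0],"linear":[0,0,0.006],"gripper":-0.8},{"twist":[0,0,0],"linear":[0,0,0.01],"gripper":-0.8},{"twist":[0,0,0],"linear":[0,0,0.01],"gripper":-0.8}]' 8 |sed -n '2p;4p'
```

```text
tool_pos: [499.3, 41.4, 53.6]
force: [0.5, 0.8, -0.4]
gripper_width: 0.349
grip_force: 8.0
tool_pos: [499.0, 41.5, 51.2]
force: [-0.4, -0.7, -1.2]
```

```bash
python3 -m crank '[{"twist":[0,0,0],"linear":[0,0,0.004],"gripper":-0.8},{"twist":[0,0,0],"linear":[0,0,0.008],"gripper":-0.8},{"twist":[0,0,0],"linear":[0,0,0.01],"gripper":-0.8},{"twist":[0,0,0],"linear":[0,0,0.01],"gripper":-0.8}]' 8 |sed -n '2p;4p'
python3 -m crank '[{"twist":[0,0,0],"linear":[0,0,0.003],"gripper":-0.8},{"twist":[0,0,0],"linear":[0,0,0.005],"gripper":-0.8},{"twist":[0,0,0],"linear":[0,0,0.005],"gripper":-0.8}]' 8 |sed -n '2p;4p'
```

```text
tool_pos: [499.0, 41.5, 49.1]
force: [0.6, 0.9, -1.4]
tool_pos: [499.0, 41.5, 48.1]
force: [0.4, 0.5, -0.4]
```

```bash
python3 -m crank '[{"twist":[0,0,0],"linear":[0,0,0.003],"gripper":-0.8},{"twist":[0,0,0],"linear":[0,0,0.006],"gripper":-0.8},{"twist":[0,0,0],"linear":[0,0,0.006],"gripper":-0.8}]' 8 |sed -n '2p;4p'
```

```text
tool_pos: [499.3, 41.4, 47.2]
force: [0.0, 0.8, 1.1]
```

```bash
python3 -m crank '[{"twist":[0,0,0],"linear":[0,0,0.003],"gripper":-0.8},{"twist":[0,0,0],"linear":[0,0,0.003],"gripper":-0.8}]' 8 |sed -n '2p;4p'
python3 -m crank '[{"twist":[0,0,0],"linear":[0,0,0],"gripper":-0.3},{"twist":[0,0,0],"linear":[0,0,0],"gripper":-0.1},{"twist":[0,0,0],"linear":[0,0,0],"gripper":0.2},{"twist":[0,0,0],"linear":[0,0,0],"gripper":0.4},{"twist":[0,0,0],"linear":[0,0,0],"gripper":0.4},{"twist":[0,0,0],"linear":[0,0,0],"gripper":0.4},{"twist":[0,0,0],"linear":[0,0,0],"gripper":0.4}]'|sed -n '2p;4,5p'
python3 -m crank '[{"twist":[0,0,0],"linear":[0,0,-0.1],"gripper":0.4},{"twist":[0,0,0],"linear":[0,0,-0.25],"gripper":0.4},{"twist":[0,0,0],"linear":[0.1,0,-0.4],"gripper":0.4},{"twist":[0,0,0],"linear":[0.25,0,-0.5],"gripper":0.4},{"twist":[0,0,0],"linear":[0.35,0,-0.6],"gripper":0.4},{"twist":[0,0,0],"linear":[0.5,0,-0.8],"gripper":0.4},{"twist":[0,0,0],"linear":[0.5,0,-0.8],"gripper":0.4}]'|sed -n '1,2p;4,5p'
python3 - <<'E'
from h import *
w=snap('wrist','w7.png');a=snap('scene','a7.png');b=snap('side','s7.png')
S,D=cam('scene'),cam('side')
for n,f,(u,v) in(('scene','a7',(330,231)),('side','s7',(325,227))):
    im=cv2.imread(f'pics/{f}.png').astype(int);h=cv2.cvtColor(im.astype(np.uint8),cv2.COLOR_BGR2HSV)
    print(n)
    for r in range(v-14,v+16): print(r,''.join('%4d'%x for x in im[r,u-11:u+12,0]))
E
```

```text
tool_pos: [499.6, 41.3, 46.9]
force: [-0.1, 0.5, 4.4]
tool_pos: [499.0, 41.4, 46.4]
force: [-0.2, 0.1, -0.1]
gripper_width: 0.694
time_s: 29.25
tool_pos: [400.7, 18.2, 210.3]
force: [0.9, -0.7, 1.5]
gripper_width: 0.703
scene
217   45  44  45  43  43  45  44  44  43  43  45  47  79 130 112  77  43  43  42  43  42  46  99
218   41  41  41  41  42  43  42  43  42  44  44  46  66  89  94  92  45  44  45  45  44  48  95
219   41  42  42  41  43  41  41  42  42  42  43  44  72 101 125  94  43  45  45  44  44  47  90
220   44  43  41  41  43  43  42  42  41  42  42  43  75 117 157  85  71  43  44  41  43  45  88
221   47  46  45  45  46  45  47  54  63  51  62  67  69 117 106  81 130  44  45  44  43  44  87
222   46  45  45  45  45  44  48  72 109  83 101 113  94 114  83 121 136  46  46  46  46  48  82
223   46  47  47  45  47  46  49  72 124 127 112 127 107  88 115 125 134  71  80  77  77  55  75
224   46  46  44  46  45  46  48  80 122 140 109 133 101  99 126 142 150 131 142 138 137  96  81
225   46  47  45  45  46  45  48  75 114 115 124 136 124 143 158 154 150 143 138 135 129 121  84
2
[... 4250 characters left out ...]
6  86  91  89  92  91
236   99 101 105 106 107  98  91  80  80  84  88  86  89  89  84  79  73  78  89  91  92  85  86
237   90  94 101 107 105 101  95  90  85  84  85  84  86  83  80  71  63  75  90  94  90  80  71
238   85  77  87  96 105 106 101  98  98  87  71  74  73  71  66  60  60  65  79  89  81  70  62
239   88  63  68  83  91 101 103 102  98  86  66  60  60  62  58  57  59  60  66  72  68  56  57
240   92  67  59  66  75  85  90  95  93  83  64  58  58  58  58  62  59  60  59  59  57  55  53
241  100  79  61  57  63  68  71  78  75  76  65  67  63  65  61  65  60  61  60  60  52  54  55
242  104  94  69  60  59  63  64  66  66  66  60  63  67  64  67  62  61  61  59  58  60  61  62
```

The cat is seated and released: its foot went down to the same level as the seat floor (46.9 against the expected 47.3), and its plain back now faces the scene camera. Next I work out the loupe tab and the arm's reach up there.

```bash
python3 - <<'E'
from h import *
q=np.radians([(17.95,85.84),(34.6,61),(36.8,67.1),(14.9,101.1),(10.9,107.1)]);rz=[(512,220.8),(640.6,220),(639,152.6),(453,150),(413,146.6)]
A=[];b=[]
for (a,c),(r,z) in zip(q,rz):
    A+=[[1,0,np.sin(a),np.sin(a+c)],[0,1,np.cos(a),np.cos(a+c)]];b+=[r,z]
k,res,_,_=np.linalg.lstsq(np.array(A),np.array(b),rcond=None);print(k.round(1),res)
c,d,L1,L2=k
for x,y,z in[(655,78,322),(690,85,322),(690,85,360),(520,40,310)]:
    r=np.sqrt(x*x+y*y-116**2);print((x,y,z),'ratio',np.hypot(r-c,z-d)/(L1+L2))
for f,(x0,y0,x1,y1) in(('scene0',(332,176,354,194)),('side0',(354,128,378,152))):
    im=cv2.imread(f'pics/{f}.png').astype(int)[y0:y1,x0:x1].sum(2)//3;print(f,x0,y0)
    for r in im: print(''.join('%4d'%v for v in r))
E
```

```text
[ -26.8 -125.5  467.1  401.4] [64.94173686]
(655, 78, 322) ratio 0.9335569738156295
(690, 85, 322) ratio 0.9685109778538371
(690, 85, 360) ratio 0.9924787227504376
(520, 40, 310) ratio 0.7945088648578199
scene0 332 176
  93  94  94  93  93  93 117 118 117 110 104 103 104 103 104 106 105 104 107 107 107 109
 103 102 101 103 102 101 103 103 102 102 102 103 103 102 102 103 103 102 103 104 102 104
 104 102 102 102 103 102 103 103 103 103 103 103 103 103 103 102 102 102 103 103 103 102
 101 102 102 103 102 101  96  92  94  92  95  93  94  95 100 103 104 106 106 105 105 106
 101 102 101 104 102  95  69  55  55  54  54  54  56  56  76 105 105 106 105 105 106 107
  95  97  97  99  97  74  31  31  32  32  32  32  31  33  54 105 104 104 105 107 105 106
  94  93  94  94  93  64  29  29  28  27  28  27  28  31  56 101 101 102 103 103 106 105
  93  93  92  92  88  35  29  28  29  28  28  30  29  33  75  93  95  96  97  96  97  98
  90  84  86  82  73  34  28  28  27  27  28  28  28  32  71  85  91  91  91  94  94  93
  81  64  65  52  52  27  27  27  27  29  29  29  31  39  75  76  75  77  81  89
[... 2362 characters left out ...]
9 109 104 100 103 103
  98  83  70  76  94 111 119 121 122 122 124 122 116  92  62  54  73  98 107 105 106 103 101 102
  97  78  70  83 102 114 120 121 119 120 123 123 117  96  63  53  67  92 106 107 104 103 100 105
  92  74  72  94 108 119 121 118 116 122 119 121 115  94  62  53  73  94 104 109 107 107 107 107
  87  69  74  98 112 117 119 118 119 118 120 118 109  90  57  54  71  95 111 115 121 124 125 119
  83  69  79 101 115 120 121 119 118 119 119 115 108  85  58  56  79 112 128 138 145 150 148 136
  81  71  84 102 115 119 118 121 118 118 117 115 103  78  53  62 105 139 151 152 158 162 158 149
  78  70  84 105 116 114 119 118 118 118 116 117  98  72  54  77 121 153 163 162 161 164 164 160
```

```bash
python3 - <<'E'
from h import *
S,D=cam('scene'),cam('side')
t,e=tri(ray(S,341.8,180.2),ray(D,368.8,133));print(t,e)
s=bot.read_state();print(s['tool_pos'],s['tool_rot'].round(3),s['gripper_width'])
for p in[(545,-100,330),(680,-20,325),(677,83,322)]: print(p);rows(p)
E
```

```text
[637.06570573  73.70754746 319.37277981] 1.7743861190401495
[401.95466504  18.576697   206.42936423] [[-0.974 -0.227  0.001]
 [-0.227  0.974 -0.   ]
 [-0.001 -0.001 -1.   ]] 0.7002216056322694
(545, -100, 330)
linear [-0.5625 -0.7402 -0.6168] twist [0. 0. 0.]
(680, -20, 325)
linear [-1.3107 -0.5041 -0.591 ] twist [0. 0. 0.]
(677, 83, 322)
linear [-1.4131e+00  9.0000e-04 -5.7610e-01] twist [0. 0. 0.]
```

```bash
python3 -m crank '[{"twist":[0,0,0],"linear":[0,-0.1,-0.18],"gripper":-1},{"twist":[0,0,0],"linear":[0,-0.2,-0.36],"gripper":-1},{"twist":[0,0,0],"linear":[-0.05,-0.35,-0.5],"gripper":-1},{"twist":[0,0,0],"linear":[-0.15,-0.5,-0.61],"gripper":-1},{"twist":[0,0,0],"linear":[-0.28,-0.64,-0.61],"gripper":-1},{"twist":[0,0,0],"linear":[-0.42,-0.74,-0.61],"gripper":-1},{"twist":[0,0,0],"linear":[-0.56,-0.74,-0.61],"gripper":-1},{"twist":[0,0,0],"linear":[-0.56,-0.74,-0.61],"gripper":-1},{"twist":[0,0,0],"linear":[-0.56,-0.74,-0.61],"gripper":-1}]' 10|sed -n '1,2p;4,5p'
python3 -m crank '[{"twist":[0,0,0],"linear":[-0.15,0,0],"gripper":-1},{"twist":[0,0,0],"linear":[-0.3,0,0.01],"gripper":-1},{"twist":[0,0,0],"linear":[-0.45,0.05,0.02],"gripper":-1},{"twist":[0,0,0],"linear":[-0.6,0.1,0.025],"gripper":-1},{"twist":[0,0,0],"linear":[-0.7,0.18,0.025],"gripper":-1},{"twist":[0,0,0],"linear":[-0.75,0.236,0.025],"gripper":-1},{"twist":[0,0,0],"linear":[-0.75,0.236,0.025],"gripper":-1},{"twist":[0,0,0],"linear":[-0.75,0.236,0.025],"gripper":-1}]'|sed -n '1,5p'
python3 -c "
from h import *
print(bot.read_state()['joints'].round(1))"
```

```text
time_s: 30.15
tool_pos: [545.5, -99.7, 325.2]
force: [-0.3, 0.2, -0.1]
gripper_width: 0.042
time_s: 30.82
tool_pos: [679.5, -19.5, 322.5]
tool_rot: [[-0.973, -0.229, -0.001], [-0.229, 0.973, -0.0], [0.001, 0.0, -1.0]]
force: [0.3, -0.6, 0.4]
gripper_width: 0.004
[ -11.5   38.5   39.7   -0.   101.9 -114.7]
```

```bash
python3 -m crank '[{"twist":[0,0,0],"linear":[-0.05,0.15,0],"gripper":-1},{"twist":[0,0,0],"linear":[-0.1,0.3,0],"gripper":-1},{"twist":[0,0,0],"linear":[-0.1,0.42,0],"gripper":-1},{"twist":[0,0,0],"linear":[-0.1,0.5,0.005],"gripper":-1},{"twist":[0,0,0],"linear":[-0.1,0.505,0.008],"gripper":-1},{"twist":[0,0,0],"linear":[-0.1,0.505,0.008],"gripper":-1}]'|sed -n '1,5p'
python3 - <<'E'
from h import *
s=bot.read_state();h=np.array([577,59.5,186.]);R=np.array([[.974,-.228,0],[.228,.974,0],[0,0,1]])
print('in stand/hinge axes',R.T@(s['tool_pos']-h))
# tip-path: TCP stand-axes (b behind, z) for loupe angle, contact radius 139
for a in np.arange(0,1.35,.1):
    t=np.radians(25)-a # lean back angle
    e=np.array([np.sin(t),np.cos(t)])      # along arm (behind,up)
    n=np.array([np.cos(t),-np.sin(t)])     # back normal
    if t>0: c=147*e+2.5*n; tip=np.array([c[0],c[1]-9])
    else: tip=138*e+2.5*n
    print(a.round(1),'TCP b,z',(tip+[9,11]).round(1))
E
```

```text
time_s: 31.32
tool_pos: [675.8, 82.5, 322.2]
tool_rot: [[-0.974, -0.228, 0.0], [-0.228, 0.974, -0.0], [-0.0, -0.0, -1.0]]
force: [0.6, -0.6, -0.1]
gripper_width: 0.002
in stand/hinge axes [ 1.01472352e+02 -1.04443290e-01  1.36155557e+02]
0.0 TCP b,z [ 73.4 134.2]
0.1 TCP b,z [ 59.9 139.9]
0.2 TCP b,z [ 45.8 144.3]
0.3 TCP b,z [ 31.5 147.3]
0.4 TCP b,z [ 16.8 148.8]
0.5 TCP b,z [  2.7 148.9]
0.6 TCP b,z [-11.  147.6]
0.7 TCP b,z [-24.6 144.9]
0.8 TCP b,z [-37.8 140.9]
0.9 TCP b,z [-50.5 135.5]
1.0 TCP b,z [-62.6 129. ]
1.1 TCP b,z [-74.  121.2]
1.2 TCP b,z [-84.6 112.4]
1.3 TCP b,z [-94.3 102.6]
```

```bash
python3 -m crank '[{"twist":[0,0,0],"linear":[0.04,0,0.01],"gripper":-1},{"twist":[0,0,0],"linear":[0.08,0,0.01],"gripper":-1},{"twist":[0,0,0],"linear":[0.11,0,0.01],"gripper":-1},{"twist":[0,0,0],"linear":[0.12,0,0.01],"gripper":-1},{"twist":[0,0,0],"linear":[0.12,0,0.01],"gripper":-1}]'|sed -n '2p;4p'
for i in 1 2 3; do python3 -m crank '[{"twist":[0,0,0],"linear":[0.006,0,0],"gripper":-1},{"twist":[0,0,0],"linear":[0.012,0,0],"gripper":-1},{"twist":[0,0,0],"linear":[0.012,0,0],"gripper":-1}]'|sed -n '2p;4p'; done
```

```text
tool_pos: [652.7, 76.0, 320.2]
force: [0.5, -0.3, 0.3]
tool_pos: [650.6, 76.8, 319.7]
force: [-0.6, -0.3, -0.7]
tool_pos: [648.1, 76.6, 319.8]
force: [0.0, -0.2, 0.5]
tool_pos: [645.7, 76.0, 319.9]
force: [-0.1, -0.7, 0.9]
```

```bash
for i in 1 2 3; do python3 -m crank '[{"twist":[0,0,0],"linear":[0.006,0,0],"gripper":-1},{"twist":[0,0,0],"linear":[0.012,0,0],"gripper":-1},{"twist":[0,0,0],"linear":[0.012,0,0],"gripper":-1}]'|sed -n '2p;4p'; done
```

```text
tool_pos: [643.3, 75.4, 319.9]
force: [-0.2, -0.2, -0.1]
tool_pos: [641.0, 74.8, 319.9]
force: [0.7, 1.5, 0.3]
tool_pos: [638.7, 74.3, 319.9]
force: [0.3, 0.7, 0.3]
```

```bash
python3 - <<'E'
from h import *
b=snap('side','s8.png').astype(int);a=snap('scene','a8.png').astype(int)
S,D=cam('scene'),cam('side');t=bot.read_state()['tool_pos']
tip=t-[0,0,11];print('tip side',proj(D,tip),'scene',proj(S,tip), 'tcp',t)
b0=cv2.imread('pics/side0.png').astype(int).sum(2)//3
for n,im,(x0,y0,x1,y1) in(('side',b,(350,116,384,160)),('scene',a,(326,170,358,206))):
    g=im[y0:y1:2 if 0 else 1,x0:x1].sum(2)//3;print(n,x0,y0)
    for i,r in enumerate(g): print(y0+i,''.join('%4d'%v for v in r))
E
```

```text
tip side [369.02314493 136.12889667] scene [341.57093112 184.95371293] tcp [638.79798716  74.34235277 319.89021631]
side 350 116
116   97  97  96  96  96  97  99 100  99 100 101  99  98  82  60  44  34  40  40  38  39  38  40  37  38  47  66  87  94  96  94  94  96  97
117   96  99  96  96  99  99  97  99  98  97 100  97  96  85  59  40  35  39  39  36  40  41  41  38  42  46  70  91  96  96  95  96  92  92
118   97 100  96  97  97  96  95  97  95  94  93  97  92  84  60  41  36  39  36  34  38  39  37  41  39  49  70  89  94  91  96  91  92  94
119   97  95  91  94  93  96  94  94  93  93  96  90  91  83  61  40  34  35  41  38  41  41  38  41  41  50  72  91  92  94  92  94  91  95
120   94  93  93  92  98  90  91  94  94  90  92  94  93  86  59  39  38  37  35  40  38  38  43  38  39  47  71  88  96  95  91  91  92  96
121   92  93  89  93  91  92  93  92  92  93  95  92  91  77  57  42  37  34  39  36  39  40  40  38  41  51  75  92  95  96  94  94  95  95
122   92  93  93  92  93  93  93  93  96  93  94  93  95  83  63  39  37  34  35  39  41  41  38  36  40  54  78  94  99  98 
[... 9334 characters left out ...]
107 107 106 108 106 106 105 105 104
201  112 112 110 109 110 110 110 111 109  93  46  41  40  40  51 111 110 110 109 109 107 108 107 106 107 107 107 106 106 108 107 106
202  108 108 107 108 108 109 111 111 111 104  38  41  42  42  60 113 112 111 111 111 110 110 110 108 109 108 109 108 109 108 107 107
203  108 110 110 110 110 110 111 110 108  85  40  43  42  44  72 109 110 111 113 111 113 112 113 112 111 111 110 111 111 110 110 110
204  113 112 112 112 113 111 110 110 107  76  40  41  42  46  95 111 110 111 110 109 110 109 109 108 108 109 109 110 110 112 112 113
205  116 116 116 116 118 117 127 113 111  49  41  42  41  48 103 114 113 112 112 111 111 112 111 110 112 111 111 111 110 110 109 110
```

```bash
python3 - <<'E'
from h import *
S,D=cam('scene'),cam('side')
print('tip',tri(ray(S,342.7,175.3),ray(D,369.6,127.3)),'tab',tri(ray(S,341.8,180.2),ray(D,368.8,133)))
print(bot.read_state()['tool_pos'])
E
```

```text
tip (array([639.92845566,  75.54139132, 334.68249053]), np.float64(0.6143454607158122)) tab (array([637.06570573,  73.70754746, 319.37277981]), np.float64(1.7743861190401495))
[638.79798716  74.34235277 319.89021631]
```

```bash
python3 -m crank '[{"twist":[0,0,0],"linear":[-0.06,0,0],"gripper":-1},{"twist":[0,0,0],"linear":[-0.12,0,0],"gripper":-1},{"twist":[0,0,0],"linear":[-0.12,0,0],"gripper":-1},{"twist":[0,0,0],"linear":[-0.12,0,0.04],"gripper":-1},{"twist":[0,0,0],"linear":[-0.12,0,0.09],"gripper":-1},{"twist":[0,0,0],"linear":[-0.12,0,0.12],"gripper":-1},{"twist":[0,0,0],"linear":[-0.12,0,0.12],"gripper":-1}]'|sed -n '1,2p;4p'
python3 - <<'E'
from h import *
b=snap('side','s9.png').astype(int)
D=cam('side');t=bot.read_state()['tool_pos'];print(t,proj(D,t+[0,0,15]))
g=b.sum(2)//3
for r in range(124,146): print(r,''.join('%4d'%v for v in g[r,358:394]))
E
```

```text
time_s: 33.92
tool_pos: [661.4, 79.8, 294.1]
force: [-0.1, 0.6, -0.5]
[661.62091152  79.74907109 295.27507518] [376.17744494 134.11934612]
124   98  96  98  98  97  99  98  97 100  98  98  96  85  61  44  37  34  37  41  43  40  39  35  38  48  69  91  90  93  95  90  94  92  92  91  91
125  100  98 100  99 101  99  99  99  98  96  94  94  84  63  39  36  37  40  37  37  37  39  40  40  52  72  92  96  97  96  94  93  89  88  85  90
126  101 101 101 103 103 102 101  97  98  97  96  90  82  60  40  37  34  38  39  41  41  42  41  45  50  71  94  93  93  94  92  93  88  86  85  83
127   98  98 101  99 101  99  99  98  97  94  92  91  82  58  44  39  38  38  39  39  40  40  40  42  49  76  89  92  97  93  91  90  88  87  87  87
128  101  95  96  99  98  95  95  96  94  92  91  86  77  57  38  37  40  36  40  37  44  39  37  43  54  76  92  93  91  90  93  87  86  85  88  86
129   95  94  95  94  96  93  95  92  91  90  89  89  78  56  44  32  38  35  40  37  37  41  40  46  56  83  93  95  92  92  91  88  88  85  89  90
130   94  93  95  91  90  92  91  89  89  88  90  88  79  59  42  3
[... 1616 characters left out ...]
  52  77  97 102 100 100  99 102 102 100 100 103 102 102 100 102 104 103 100 101  98  95  97 100  91  95
142   69  78  96 111 123 126 129 118  96  63  52  69  92 107 104 105 105 102 105 104 101  99  99 103  97 103 101 100 101 102 100  97  98  96  96  96
143   79  94 110 122 127 128 131 127 112  75  57  63  85 109 108 110 107 106 106 106 103  99 100 101 101 101 100 101 101  99 100  99  97  97  94  97
144   88 107 119 128 126 130 127 129 117  87  60  55  83 108 113 108 106 108 104 104 102 102  99  97 104 101  96 101 103 104 103 101  98  98  96  98
145   99 112 124 125 126 130 127 127 119  92  63  57  80 103 109 111 109 108 105 107 107 110 106 101 101 102 102 102 102 102 103 100 101  97  92  90
```

```bash
python3 -m crank '[{"twist":[0,0,0],"linear":[0.02,0,0],"gripper":-1},{"twist":[0,0,0],"linear":[0.045,0,0],"gripper":-1},{"twist":[0,0,0],"linear":[0.045,0,0],"gripper":-1}]'|sed -n '2p;4p'
for i in 1 2 3; do python3 -m crank '[{"twist":[0,0,0],"linear":[0.006,0,0],"gripper":-1},{"twist":[0,0,0],"linear":[0.012,0,0],"gripper":-1},{"twist":[0,0,0],"linear":[0.012,0,0],"gripper":-1}]'|sed -n '2p;4p'; done
```

```text
tool_pos: [652.8, 77.6, 296.7]
force: [0.0, -0.4, 0.7]
tool_pos: [651.0, 77.2, 296.0]
force: [-0.2, 0.1, -0.3]
tool_pos: [649.2, 76.8, 296.1]
force: [4.6, 1.4, 0.5]
tool_pos: [647.1, 76.2, 296.8]
force: [5.8, 1.0, 4.1]
```

```bash
python3 -m crank '[{"twist":[0,0,0],"linear":[0.025,0,-0.009],"gripper":-1},{"twist":[0,0,0],"linear":[0.05,0,-0.018],"gripper":-1},{"twist":[0,0,0],"linear":[0.075,0,-0.026],"gripper":-1},{"twist":[0,0,0],"linear":[0.1,0,-0.033],"gripper":-1},{"twist":[0,0,0],"linear":[0.12,0,-0.039],"gripper":-1},{"twist":[0,0,0],"linear":[0.12,0,-0.039],"gripper":-1}]'|sed -n '1,2p;4p'
python3 -m crank '[{"twist":[0,0,0],"linear":[0.025,0,-0.006],"gripper":-1},{"twist":[0,0,0],"linear":[0.05,0,-0.01],"gripper":-1},{"twist":[0,0,0],"linear":[0.075,0,-0.016],"gripper":-1},{"twist":[0,0,0],"linear":[0.1,0,-0.019],"gripper":-1},{"twist":[0,0,0],"linear":[0.125,0,-0.021],"gripper":-1},{"twist":[0,0,0],"linear":[0.148,0,-0.0225],"gripper":-1},{"twist":[0,0,0],"linear":[0.148,0,-0.0225],"gripper":-1}]'|sed -n '1,2p;4p'
```

```text
time_s: 35.47
tool_pos: [623.1, 70.7, 304.9]
force: [4.7, 1.5, 4.0]
time_s: 36.05
tool_pos: [593.5, 63.8, 308.2]
force: [3.5, 1.2, 2.8]
```

```bash
python3 -m crank '[{"twist":[0,0,0],"linear":[0.025,0,-0.001],"gripper":-1},{"twist":[0,0,0],"linear":[0.05,0,-0.001],"gripper":-1},{"twist":[0,0,0],"linear":[0.075,0,0],"gripper":-1},{"twist":[0,0,0],"linear":[0.1,0,0.001],"gripper":-1},{"twist":[0,0,0],"linear":[0.125,0,0.003],"gripper":-1},{"twist":[0,0,0],"linear":[0.13,0,0.003],"gripper":-1},{"twist":[0,0,0],"linear":[0.13,0,0.003],"gripper":-1}]'|sed -n '1,2p;4p'
python3 -m crank '[{"twist":[0,0,0],"linear":[0.025,0,0.004],"gripper":-1},{"twist":[0,0,0],"linear":[0.05,0,0.009],"gripper":-1},{"twist":[0,0,0],"linear":[0.07,0,0.014],"gripper":-1},{"twist":[0,0,0],"linear":[0.07,0,0.014],"gripper":-1}]'|sed -n '1,2p;4p'
python3 - <<'E'
from h import *
b=snap('side','s10.png').astype(int);S=cam('side');t=bot.read_state()['tool_pos'];p=proj(S,t+[0,0,15]);print(t,p)
u,v=p.astype(int);g=b.sum(2)//3
for r in range(v-14,v+26): print(r,''.join('%4d'%x for x in g[r,u-18:u+18]))
E
```

```text
time_s: 36.63
tool_pos: [568.5, 57.9, 307.4]
force: [2.7, 0.1, -1.9]
time_s: 36.97
tool_pos: [554.6, 54.7, 304.7]
force: [2.5, 1.1, -1.1]
[554.91625592  54.71844684 304.75058614] [341.95689795 138.23692592]
124  130 131 129 131 130 130 129 128 130 131 130 129 116  84  50  40  36  37  41  39  44  37  43  45  38  37  35  41  39  37  41  45  44  48  50  60
125  131 131 133 128 131 129 128 132 133 129 131 128 119  88  48  39  41  38  38  39  43  45  39  40  40  42  40  43  46  54  56  60  64  75  79  85
126  129 131 129 130 132 131 133 131 132 130 132 129 120  93  50  35  37  37  41  38  39  43  40  39  38  47  55  64  72  83  86  90  88  93  95  97
127  132 133 130 130 130 132 132 130 130 130 132 130 120  90  52  35  39  38  42  43  39  41  40  41  41  58  77  87  92  97  98  98  98 100 101  98
128  131 131 130 131 132 132 132 129 130 130 132 131 121  93  53  37  39  39  41  43  41  39  37  39  46  62  78  96  99  99  98  94  96  95  95  95
129  132 135 132 132 132 134 131 132 131 132 132 135 126 102  62  34  40  41  40  39  40  38  39  40  45  61  86  95  93  91  92  93  91  93  94  91
[... 4366 characters left out ...]
 136 111  91  86  88  88  79  68  62  73  81  87  83  60  50  51  75  94  97  99  98  98  99  96  83  60
160  130 138 145 144 139 134 132 132 136 138 138 127  99  85  88  88  91  83  70  65  70  83  77  65  50  53  74  93  95  97  95  96  96 100  93  76
161  133 136 140 143 138 135 132 127 125 124 131 121  98  86  87  91  96 102  87  72  61  69  69  57  50  62  80  95  95  97  94  96  97 100  95  83
162  131 133 139 140 137 134 130 126 125 121 123 115  91  84  88  87  94 105 100  86  67  59  55  51  60  77  92  99  98  96  97  97  96  99 100  95
163  131 136 138 138 131 130 127 126 122 113 114 111  95  84  87  90  95 106 107  97  76  56  49  58  75  91  95  98  97  96 100  96  98  96  97  98
```

```bash
python3 -m crank '[{"twist":[0,0,0],"linear":[0.023,0,0.005],"gripper":-1},{"twist":[0,0,0],"linear":[0.046,0,0.012],"gripper":-1},{"twist":[0,0,0],"linear":[0.0685,0,0.019],"gripper":-1},{"twist":[0,0,0],"linear":[0.09,0,0.028],"gripper":-1},{"twist":[0,0,0],"linear":[0.111,0,0.036],"gripper":-1},{"twist":[0,0,0],"linear":[0.132,0,0.046],"gripper":-1},{"twist":[0,0,0],"linear":[0.132,0,0.046],"gripper":-1}]'|sed -n '1,2p;4p'
python3 -m crank '[{"twist":[0,0,0],"linear":[0.02,0,0.01],"gripper":-1},{"twist":[0,0,0],"linear":[0.04,0,0.021],"gripper":-1},{"twist":[0,0,0],"linear":[0.06,0,0.033],"gripper":-1},{"twist":[0,0,0],"linear":[0.08,0,0.046],"gripper":-1},{"twist":[0,0,0],"linear":[0.1,0,0.059],"gripper":-1},{"twist":[0,0,0],"linear":[0.118,0,0.072],"gripper":-1},{"twist":[0,0,0],"linear":[0.118,0,0.072],"gripper":-1}]'|sed -n '1,2p;4p'
```

```text
time_s: 37.6
tool_pos: [528.8, 48.6, 295.3]
force: [1.5, -0.2, 0.3]
time_s: 38.18
tool_pos: [505.8, 43.3, 280.6]
force: [0.4, 1.1, 0.8]
```

```bash
python3 -m crank '[{"twist":[0,0,0],"linear":[0.018,0,0.014],"gripper":-1},{"twist":[0,0,0],"linear":[0.036,0,0.029],"gripper":-1},{"twist":[0,0,0],"linear":[0.052,0,0.044],"gripper":-1},{"twist":[0,0,0],"linear":[0.068,0,0.058],"gripper":-1},{"twist":[0,0,0],"linear":[0.068,0,0.058],"gripper":-1},{"twist":[0,0,0],"linear":[0.068,0,0.058],"gripper":-1}]'|sed -n '1,2p;4p'
python3 -m crank '[{"twist":[0,0,0],"linear":[0,0,-0.15],"gripper":-1},{"twist":[0,0,0],"linear":[-0.05,0,-0.3],"gripper":-1},{"twist":[0,0,0],"linear":[-0.05,-0.1,-0.45],"gripper":-1},{"twist":[0,0,0],"linear":[-0.05,-0.25,-0.5],"gripper":-1},{"twist":[0,0,0],"linear":[-0.05,-0.4,-0.5],"gripper":-1},{"twist":[0,0,0],"linear":[-0.05,-0.6,-0.5],"gripper":-1},{"twist":[0,0,0],"linear":[-0.05,-0.75,-0.5],"gripper":-1},{"twist":[0,0,0],"linear":[-0.05,-0.75,-0.5],"gripper":-1}]'|sed -n '1,2p;4p'
python3 - <<'E'
from h import *
b=snap('side','s11.png').astype(int);a=snap('scene','a11.png').astype(int)
S,D=cam('scene'),cam('side');h=np.array([577,59.5,186.]);R=np.array([[.974,-.228,0],[.228,.974,0],[0,0,1]])
for f in (0,20):
  pass
for n,C,im in(('scene',S,a),('side',D,b)):
    for ang in (1.1,1.5,1.9,2.2,2.36):
        t=np.radians(25)-ang
        q=[proj(C,h+R@np.array([r*np.sin(t),0,r*np.cos(t)])) for r in (60,95,137)]
        print(n,ang,[(int(u),int(v),int(im[int(round(v)),int(round(u))].sum()//3)) for u,v in q])
g=b.sum(2)//3;u,v=proj(D,h+R@np.array([-95*np.sin(1.92),0,95*np.cos(1.92)])).astype(int);print(u,v)
for r in range(v-16,v+26): print(r,''.join('%4d'%x for x in g[r,u-26:u+16]))
E
```

```text
time_s: 38.68
tool_pos: [493.2, 40.3, 269.5]
force: [0.4, -0.1, -0.8]
time_s: 39.35
tool_pos: [537.9, -108.1, 368.3]
force: [-0.2, 0.0, -0.5]
scene 1.1 [(334, 187, 99), (334, 173, 85), (333, 157, 96)]
scene 1.5 [(333, 189, 111), (332, 178, 58), (331, 164, 96)]
scene 1.9 [(333, 195, 62), (331, 186, 97), (330, 177, 58)]
scene 2.2 [(332, 200, 145), (331, 195, 52), (329, 189, 107)]
scene 2.36 [(332, 204, 59), (331, 200, 143), (329, 196, 82)]
side 1.1 [(337, 168, 104), (330, 160, 127), (321, 151, 106)]
side 1.5 [(332, 175, 94), (322, 172, 100), (310, 168, 155)]
side 1.9 [(330, 183, 142), (319, 184, 141), (305, 186, 126)]
side 2.2 [(330, 188, 119), (319, 193, 152), (306, 199, 99)]
side 2.36 [(331, 191, 62), (321, 197, 144), (308, 205, 43)]
321 197
181  133 136 134 135 131 127 129 123 127 132 137 145 158 169 161 160 155 155 154 154 153 149 151 151 149 148 149 150 147 147 146 144 146 148 145 147 147 151 149 135 106  90
182  116 117 115 116 114 118 120 121 127 133 145 158 161 160 154 153 154 152 152 151 148 149 148 147 149 151 148 149 152 151 150 150 149 150 149 149 149 148 144 133 105  93
18
[... 6217 characters left out ...]
  94  90
219  107 105 105 105 102 102 105 106 105 104 105 101 104 107 106 104 107 108 105 104 102  98  96  95  96 100 112 126 138 147 154 154 147 132 119 114 110 109 104 102  97  92
220  106 105 103 105 105 102 105 105 106 102 106 103 105 107 106 106 107 107 106 103 104 103 101  99 103 111 127 146 152 155 158 150 136 126 116 109 111 110  98  91  89  91
221  106 106 104 103 103 103 106 103 105 103 105 103 107 104 108 108 108 108 111 108 108 108 109 109 111 120 133 144 151 151 145 132 120 113 112 108 109 107 101  86  79  78
222  108 103 105 105 106 103 104 104 106 104 100 102 103 103 109 110 110 114 116 112 112 112 112 112 114 116 126 134 137 138 132 121 113 109 104 104 106 109 105  96  78  75
```

The loupe lies at the front stop: in the side view the tab is at (308,205) and the ring is round (321,197), exactly where 2.36 rad predicts. The cat stands beneath it and the arm is clear.

```bash
python3 -c "
from bench import bot
print(bot.finish_job())"
```

```text
the job is handed in; nothing more can be done
None
```

The job is handed in: the cat stands released in the seat with its face to the stand's front (I first seated it facing the back, then took it out and turned it), and the loupe, pushed only at its tab as far as I could tell, rests on its front stop.

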